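# Lay out turned parts for inspection

## Task

Lay out the four loose parts on the grey inspection plate, all upright and centred in the ring marks: the steel sleeve between the red and the blue master, the brass bush centred on top of the sleeve, the white collar behind the red master, and the green-handled plug gauge in front of the blue master (the plate's front is its yellow edge). Set the parts down gently without dropping or tipping them, and leave the bottle, the depth gauge and the red case where they are.

Things in the scene. Friction and masses are not known exactly. Their poses are not given: they have to be found in the camera images.
- plate: Fixed grey plate 230 (x) x 280 (y) x 12 mm, yellow stripe along its front edge (-x, robot side). Origin: centre of its underside; top 12 mm above. x points to its back, y to its left; yaw within 0.3 rad. Five white ring marks, 66 mm wide: one at the centre, four at x = +/-75, y = +/-100 mm: one in front of and one behind each master.
- red_master: Fixed red post (setting master), 40 mm diameter, 44 mm tall, standing on the plate at plate x = 0 and y = +100 or -100 mm (it changes places with the blue one). Origin at the centre of its underside, on the plate's top; axes parallel to the plate's.
- blue_master: Fixed blue post (setting master), the same size, at the other of the two places. Origin at the centre of its underside, on the plate's top; axes parallel to the plate's.
- sleeve_mid (a point): Loose bright-steel flanged sleeve standing upright on the bench, 80 mm tall: a flange 60 mm in diameter and 10 mm thick at the bottom, above it a tube 44 mm in diameter with a 26 mm bore open at the top; about 0.6 kg. The point is on its axis, half-way up (40 mm above its underside); z up along the axis.
- bush_mid (a point): Loose brass bush, a plain ring lying flat on the bench, 44 mm outside and 24 mm inside diameter, 34 mm tall; about 0.28 kg. The point is on its axis, half-way up (17 mm); z along the axis.
- collar_mid (a point): Loose white plastic collar, a ring lying flat on the bench, 56 mm outside and 28 mm inside diameter, 30 mm tall, with eight small dark holes on its top face; about 0.12 kg. The point is on its axis, half-way up (15 mm); z along the axis.
- plug_mid (a point): Loose plug gauge standing upright on the bench, 75 mm tall: a steel foot 40 mm in diameter and 30 mm tall, above it a green plastic handle 24 mm in diameter and 45 mm long; about 0.3 kg. The point is on its axis, half-way up (37.5 mm above its underside); z up along the axis.
- bottle: Bystander: whitish bottle with a blue cap, 64 mm diameter, 170 mm tall, loose, on the bench to the right of the plate. Origin at the centre of its underside. Leave it alone.
- gauge: Bystander: steel depth gauge lying on the bench beyond the work, beam 200 mm long along its x, cross bar 100 mm long along its y, about 10 mm high, loose. Origin under the middle of the beam. Leave it alone.
- case: Bystander: flat red plastic case, 40 x 110 x 14 mm (x, y, z), loose, on the bench near the robot. Origin at the centre of its underside. Leave it alone.
Things that resemble listed ones, but are neither listed nor needed, are in the scene too. Leave any black, orange or pink look-alike of the part that bears sleeve_mid alone.

How it is judged:
At the end, for the whole second after the job is handed in: All at rest and upright (0.1 rad), at proper height (6 mm). In plate x and y: sleeve within 10 mm of the plate centre; bush on the sleeve top, axes within 8 mm; collar on the plate 75 mm behind the red master, within 12 mm; plug gauge on the plate 75 mm in front of the blue one, within 12 mm (x of sleeve_mid in the frame of plate between -0.01 and 0.01 m and y of sleeve_mid in the frame of plate between -0.01 and 0.01 m and z of sleeve_mid in the frame of plate between 0.046 and 0.058 m and horizontal distance between bush_mid and sleeve_mid below 0.008 m and z of bush_mid in the frame of plate between 0.103 and 0.115 m and x of collar_mid in the frame of red_master between 0.063 and 0.087 m and y of collar_mid in the frame of red_master between -0.012 and 0.012 m and z of collar_mid in the frame of plate between 0.021 and 0.033 m and x of plug_mid in the frame of blue_master between -0.087 and -0.063 m and y of plug_mid in the frame of blue_master between -0.012 and 0.012 m and z of plug_mid in the frame of plate between 0.0435 and 0.0555 m and angle between each of sleeve_mid, bush_mid, collar_mid, plug_mid's own z axis and vertical below 0.1 rad and linear speed of each of sleeve, bush, collar, plug below 0.02 m/s); the robot touches nothing.
It fails at once if the bottle, the depth gauge or the red case is moved more than 30 mm (distance of any of bottle, gauge, case from where it was at the start of the episode above 0.03 m).
It fails at once if one of the four parts is tipped over (angle between any of sleeve_mid, bush_mid, collar_mid, plug_mid's own z axis and vertical above 0.9 rad).
It fails at once if a part is dropped or thrown into place: over 0.45 m/s within 25 mm of its final height, at its place ((linear speed of sleeve above 0.45 m/s and horizontal distance between sleeve_mid and plate below 0.03 m and z of sleeve_mid in the frame of plate between 0.027 and 0.077 m) or (linear speed of bush above 0.45 m/s and horizontal distance between bush_mid and sleeve_mid below 0.03 m and z of bush_mid in the frame of plate between 0.084 and 0.134 m) or (linear speed of collar above 0.45 m/s and horizontal distance between collar_mid and plate below 0.17 m and z of collar_mid in the frame of plate between 0.002 and 0.052 m) or (linear speed of plug above 0.45 m/s and horizontal distance between plug_mid and plate below 0.17 m and z of plug_mid in the frame of plate between 0.0245 and 0.0745 m)).
It also fails if it takes over 104 s, if anything falls off the work surface, if the arm or the gripper's body presses on something with over 40 N, if the wrist force passes 120 N, or if a joint passes its speed limit or range.

## Robot

A 7-joint arm with a two-finger parallel gripper is mounted at the origin on the work surface. World frame = base frame: x ahead of the robot, y to its left, z up, the work surface at z = 0. Lengths are in m, angles in rad, forces in N, time in s.
With the tool pointing down it reaches from about 0.4 to 0.85 m from the base axis. Payload 4.5 kg.
Tool frame: the origin (TCP) lies on the centre line of the jaws, within the pads' length; the fingertips stand 14 mm ahead of it and the grasp point (between the pads) lies 5 mm behind it (nose_length is the distance from the TCP to the fingertips, in m); x points along the fingers, y is the direction in which the jaws open and shut, and the axes are right-handed (so a half turn about x gives the same grasp; the last joint's range is limited). The gripper opens to 88 mm and grips with 3 to 60 N. Pads are 18 mm wide; open, the fingers measure 123 mm over their backs; the gripper's body (75 mm by 187 mm) begins 45 mm behind the grasp point.
Start: joints at [-1.161, 0.689, -0.195, 1.565, 0.157, 0.902, -0.215], TCP at [0.229, 0.581, 0.228] pointing down, gripper open.
Joint ranges: [-3.01, 3.01], [-0.46, 2.08], [-1.47, 1.51], [0.13, 2.56], [-1, 4.14], [0.04, 2.09], [-2.66, 2.66]. Speed limits (rad/s): [2.57, 2.57, 3.14, 3.14, 3.14, 3.14, 3.14].

## Interface

Orientations are given as a unit quaternion [x, y, z, w].
In Python, from plant import get_state, snapshot, camera_params, finish_job, boxes_of, silhouettes, spot_point, nose_length gives the robot as it stands.
- The arm moves only by the tool apply_moves, never from a script. Its arguments are lists of equal length, an entry for each row: "delta_pos": the shift along the tool's x, y, z in cm, a list of three; "yaw": the turn about the tool's x in rad; "gripper": the opening in per cent of the stroke, from 0 (shut) to 100 (fully open). A call has 1 to 10 rows; each row is the pose to reach, as a shift and turn from the pose measured when the call began, along the tool's axes at that moment; what a row does not reach only later rows make up. A row lasts 1/12 s, in which the tool goes at most 41.7 mm and 7.16 degrees, less where a joint would pass 70% of its speed; a pose out of reach is approached as far as the arm can. A call with a gripper value outside its range is refused whole. The fingers move at their own pace and stop on an object; "force" is the grip in N (left out, the last holds). Time passes only in rows, so rows that repeat a pose let the fingers close. It gives the time, the measured TCP pose, the force and the opening at its end, in the units of the state.
- get_state(): the state, without advancing time (a new reading comes with each control period).
- snapshot(name): name is "scene" or "top" or "wrist"; returns the picture (400x640x3 uint8, red, green, blue); there is no depth.
- camera_params(name): a dict with "fovy" (degrees; the focal length in pixels is half the picture's height over the tangent of half this angle, whatever the lens; pixels are square), "cx", "cy" (the principal point, pixels), "position" and "orientation" of the camera in the world. Camera axes: x right, y down, z forward; pixel columns grow to the right and rows downward; lengths in m; the calibration is good to about 2 mm. A picture is of the moment at which its call begins: read the wrist's pose just before it. camera_params takes no time and is no camera call; for the wrist camera it gives the pose at the moment of the call.
- finish_job(): hands the job in, once; it reports no verdict.
Trained networks look in the newest picture that a camera, given by its name, has taken for a name from the list of things; names that differ only in an ending like _2 or _b are one class to them, and where a whole thing is asked for, a point or a joint stands for the part that bears it (a point fixed in the world has none). Each returns a list of dicts, best first, with "score" (0 to 1); they miss things now and then, are a little off and sometimes report something else, mostly with a low value. They report only what shows in the picture. A call takes as long as a camera call. They do not tell look-alikes from the thing itself.
- boxes_of(thing, camera): "bbox" ([left, top, width, height] in pixels, round what is visible of it).
- silhouettes(thing, camera): "mask" (400x640 bool, what is visible of it) and "bbox" ([left, top, width, height] in pixels, round what is visible of it).
- spot_point(thing, camera): "pixel" ([column, row] in pixels: a listed point, or the origin of a listed thing).
The state is a dict: "clock": time; "q": joint angles; "qd": joint speeds; "joint_torque": joint torques, N m; "tool_pos": TCP position; "eef_rot": TCP orientation; "contact_force": force on the tool from outside, world axes, zero at the start; "moment": the same for the moment, N m; "opening": opening from 0.0 (shut) to 1.0 (fully open).
Only numpy, scipy, OpenCV 4.12 (cv2) and the standard library are available. Lean on these libraries where they do the work, as an engineer would, in place of code of your own. Each camera call takes 0.05 s, during which the arm holds its last target.

## Working session

There is one attempt and no reset: what is moved stays moved. The work goes in short steps, Python scripts to look and compute and a tool call to move; the robot and the scene stay as the last step left them, time stands still between calls to the robot, and variables do not carry over. Pictures are saved under pics/ and viewed, and the job is handed in when it is done.

Besides the shell and the picture viewer there is one more tool, called after "Emit:" by a JSON object that holds its "op" and its "data", one argument or row to a line. apply_moves: Moves the arm, as the interface text tells. Its arguments: {"type":"object","properties":{"delta_pos":{"type":"array"},"yaw":{"type":"array"},"gripper":{"type":"array"},"force":{"type":"number"}},"required":["delta_pos","yaw","gripper"]}

```bash
mkdir -p pics
cat > h.py <<'E'
import numpy as np, cv2
from plant import *
from scipy.spatial.transform import Rotation as R
def save(n,f):
    im=snapshot(n); cv2.imwrite('pics/'+f,im[:,:,::-1]); return im
def ray(cam,px,P=None):
    c=P or camera_params(cam); f=200/np.tan(np.radians(c['fovy'])/2)
    d=np.array([(px[0]-c['cx'])/f,(px[1]-c['cy'])/f,1.]); 
    return np.array(c['position']),R.from_quat(c['orientation']).apply(d)
def at_z(cam,px,z,P=None):
    p,d=ray(cam,px,P); return p+d*(z-p[2])/d[2]
def proj(cam,X,P=None):
    c=P or camera_params(cam); f=200/np.tan(np.radians(c['fovy'])/2)
    v=R.from_quat(c['orientation']).inv().apply(np.array(X)-np.array(c['position']))
    return np.array([c['cx']+f*v[0]/v[2],c['cy']+f*v[1]/v[2]])
E
python3 - <<'E'
from h import *
s=get_state(); print(s)
for n in ['scene','top','wrist']:
    save(n,n+'0.png'); print(n,camera_params(n))
print(nose_length() if callable(nose_length) else nose_length)
E
```

```text
{'clock': 0.0, 'q': array([-1.16119566,  0.69000123, -0.19452503,  1.56634559,  0.15729786,
        0.9025037 , -0.21510358]), 'qd': array([-1.24125342e-03, -9.52396762e-05,  2.03637835e-04,  5.15476510e-04,
        5.14315636e-04,  7.76784301e-04,  1.37936925e-03]), 'joint_torque': array([-3.50670507e-04, -5.27565622e+01, -1.26728989e+00, -1.53431064e+01,
       -5.26483962e-02,  6.57597586e-03,  1.78955243e-04]), 'tool_pos': array([0.22918613, 0.58075482, 0.22759916]), 'eef_rot': array([ 0.13139968,  0.69474541, -0.13270921,  0.69458707]), 'contact_force': array([-0.34070559, -0.67468591,  0.24576713]), 'moment': array([-0.07276645,  0.01139649,  0.0289048 ]), 'opening': 0.999135480510488}
scene {'fovy': 42.80954417527062, 'cx': 318.3117666145217, 'cy': 196.86828480099655, 'position': array([ 0.92545137, -0.73534495,  1.17203414]), 'orientation': array([ 0.92808557,  0.21858903, -0.07492071, -0.2919981 ])}
top {'fovy': 51.49538504288973, 'cx': 317.84378763632276, 'cy': 205.69087753539085, 'position': array([ 0.38792074, -0.04682589,  1.23587573]), 'orientation': array([ 0.71179432, -0.69885229,  0.04632615, -0.05299261])}
wrist {'fovy': 66.93729789722939, 'cx': 319.2986501158307, 'cy': 197.1758145687191, 'position': array([0.16437388, 0.60642035, 0.38413385]), 'orientation': array([0.81920735, 0.55753953, 0.07492194, 0.11151547])}
0.014
```

View pics/scene0.png

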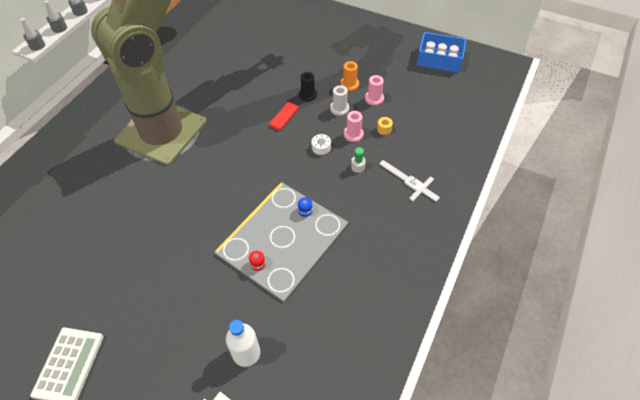

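View pics/top0.png

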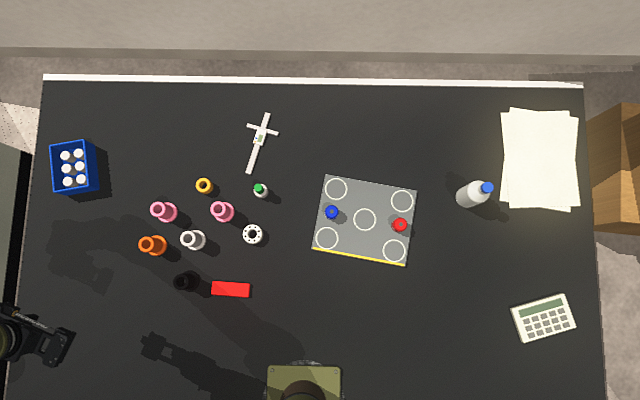

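View pics/wrist0.png

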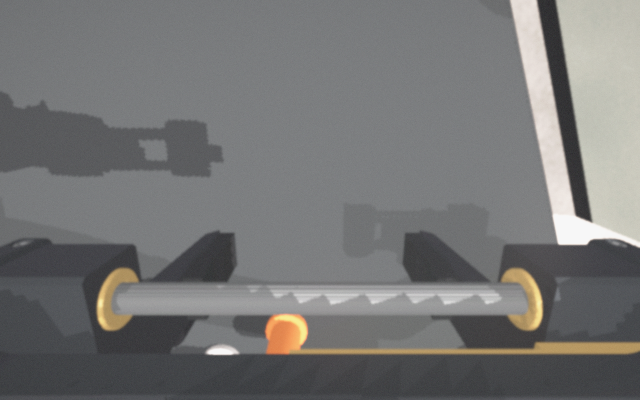

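Run:
```python
from h import *
snapshot('top'); snapshot('scene')
Z=dict(plate=0,red_master=.012,blue_master=.012,sleeve_mid=.04,bush_mid=.017,collar_mid=.015,plug_mid=.0375,bottle=0,gauge=0,case=0)
for n in Z:
  for cam in ['top','scene']:
    for d in spot_point(n,cam)[:4]: print(n,cam,round(d['score'],2),np.round(d['pixel'],1),np.round(at_z(cam,d['pixel'],Z[n]),4))
print(get_state()['clock'])
```

```text
plate top 0.92 [363.5 221.3] [ 0.518  -0.1709  0.    ]
plate scene 0.95 [279.5 237.6] [ 0.5103 -0.1699  0.    ]
red_master top 0.59 [397.  225.4] [ 0.5063 -0.2687  0.012 ]
red_master scene 0.36 [321.9 143.8] [0.4696 0.165  0.012 ]
blue_master top 0.47 [332.9 212.6] [ 0.5411 -0.0788  0.012 ]
sleeve_mid top 0.88 [163.8 209.4] [0.5381 0.4153 0.04  ]
sleeve_mid top 0.85 [183.8 282.2] [0.3304 0.3433 0.04  ]
sleeve_mid top 0.83 [189.7 237.3] [0.4583 0.3345 0.04  ]
sleeve_mid top 0.78 [221.5 213.4] [0.5294 0.246  0.04  ]
sleeve_mid scene 0.95 [355.5 125. ] [0.538  0.2545 0.04  ]
sleeve_mid scene 0.9 [349.8  75.9] [0.4323 0.4436 0.04  ]
sleeve_mid scene 0.83 [307.7  85.9] [0.3308 0.342  0.04  ]
sleeve_mid scene 0.69 [375.6  89.5] [0.5323 0.4219 0.04  ]
bush_mid scene 0.68 [385.8 130.3] [0.6218 0.2951 0.017 ]
bush_mid scene 0.2 [256.2 268.3] [ 0.5074 -0.2825  0.017 ]
collar_mid top 0.51 [254.3 231.4] [0.4806 0.1524 0.015 ]
collar_mid scene 0.58 [321.3 144.5] [0.4704 0.1594 0.015 ]
plug_mid top 0.48 [261. 191.] [0.598  0.1339 0.0375]
plug_mid scene 0.54 [357.2 160.9] [0.5988 0.132  0.0375]
bottle top 0.5 [192.5 236.3] [0.4637 0.339  0.    ]
bottle scene 0.64 [241.9 353.5] [ 0.5839 -0.4797  0.    ]
gauge top 0.72 [260.7 143.4] [0.7532 0.1461 0.    ]
gauge scene 0.72 [411.2 181.4] [0.7575 0.16   0.    ]
case top 0.79 [230.3 290.1] [0.3083 0.2183 0.    ]
case scene 0.95 [285.8 116.8] [0.3124 0.2247 0.    ]
case scene 0.47 [386.9 129. ] [0.6183 0.3168 0.    ]
1.25
```

Steel sleeve: top (190,238), scene (341,100). Bush: top (204,186). Collar: top (252,234). Plug: top (260,191). The blue master is on the left of the plate (top 331,212) and the red on the right (400,225). Next I'll refine these positions with masks and ring fits.

```bash
cat > m.py <<'E'
from h import *
from scipy.optimize import least_squares
# plate rings
def rings(cam):
    im=cv2.imread(f'pics/{cam}0.png'); g=im.min(2)
    c=camera_params(cam)
    m=(g>165).astype(np.uint8)
    n,l,st,ce=cv2.connectedComponentsWithStats(m,connectivity=8)
    out=[]
    for i in range(1,n):
        x,y,w,h,a=st[i]
        if 18<w<32 and 15<h<32:
            pts=np.argwhere(l==i)[:,::-1].astype(float)
            X=at_z(cam,ce[i],.012)
            if abs(X[0]-.52)<.16 and abs(X[1]+.17)<.17:
                W=np.array([at_z(cam,p,.012)[:2] for p in pts])
                A=np.c_[2*W,np.ones(len(W))]; s=np.linalg.lstsq(A,(W**2).sum(1),rcond=None)[0]
                r=np.sqrt(s[2]+s[0]**2+s[1]**2); out.append((s[0],s[1],r,a))
    return np.array(out)
for cam in ['top','scene']:
    o=rings(cam); print(cam); print(np.round(o,4))
# upscaled crops
t=cv2.imread('pics/top0.png')[160:310,130:430]; cv2.imwrite('pics/tc.png',cv2.resize(t,None,fx=2.6,fy=2.6,interpolation=cv2.INTER_CUBIC))
t=cv2.imread('pics/scene0.png')[60:200,260:450]; cv2.imwrite('pics/sc.png',cv2.resize(t,None,fx=4,fy=4,interpolation=cv2.INTER_CUBIC))
E
python3 m.py
```

```text
top
[[ 6.140e-01 -8.590e-02  3.140e-02  1.260e+02]
 [ 5.808e-01 -2.834e-01  3.150e-02  1.240e+02]
 [ 5.236e-01 -1.720e-01  3.160e-02  1.410e+02]
 [ 4.662e-01 -6.090e-02  3.140e-02  1.400e+02]
 [ 4.329e-01 -2.585e-01  3.150e-02  1.410e+02]]
scene
[]
```

Run:
```python
from h import *
for cam in ['top','scene']:
  snapshot(cam)
  for n,z in [('sleeve_mid',.04),('bush_mid',.017),('collar_mid',.015),('plug_mid',.0375)]:
    for d in silhouettes(n,cam)[:5]:
      m=d['mask'].astype(np.uint8); M=cv2.moments(m,True); c=(M['m10']/M['m00'],M['m01']/M['m00'])
      print(n,cam,round(d['score'],2),np.round(d['bbox']),np.round(c,1),np.round(at_z(cam,c,z),4), int(m.sum()))
```

```text
sleeve_mid top 0.8 [210. 203.  22.  22.] [221.4 210.6] [0.5377 0.2466 0.04  ] 385
sleeve_mid top 0.78 [150. 204.  27.  19.] [163.7 211. ] [0.5335 0.4154 0.04  ] 433
sleeve_mid top 0.74 [212. 282.  38.  14.] [229.9 288.2] [0.3163 0.211  0.04  ] 506
sleeve_mid top 0.71 [136. 234.  30.  20.] [152.5 244.6] [0.4353 0.4406 0.04  ] 444
sleeve_mid top 0.57 [175. 271.  28.  21.] [186.4 280.7] [0.3347 0.3363 0.04  ] 419
bush_mid top 0.57 [193. 175.  16.  18.] [203.9 185.6] [0.6151 0.3087 0.017 ] 188
collar_mid top 0.67 [243. 223.  19.  21.] [251.6 233.4] [0.4745 0.1602 0.015 ] 283
plug_mid top 0.63 [254. 185.  14.  12.] [259.6 189.6] [0.6022 0.1381 0.0375] 168
plug_mid top 0.25 [194. 178.  17.  15.] [203.9 185.4] [0.6119 0.3028 0.0375] 204
sleeve_mid scene 0.94 [331.  88.  17.  24.] [339.6 100.6] [0.4509 0.3269 0.04  ] 422
sleeve_mid scene 0.89 [367.  77.  14.  31.] [374.8  90.8] [0.5325 0.4152 0.04  ] 408
sleeve_mid scene 0.89 [301.  75.  18.  27.] [307.8  87.1] [0.3337 0.3374 0.04  ] 364
sleeve_mid scene 0.77 [345. 110.  20.  35.] [353.8 126.8] [0.5365 0.2456 0.04  ] 472
sleeve_mid scene 0.64 [335.  63.  25.  28.] [349.7  75.5] [0.4311 0.4454 0.04  ] 438
bush_mid scene 0.78 [379. 120.  14.  16.] [384.5 125.1] [0.61   0.3132 0.017 ] 223
bush_mid scene 0.28 [384. 160.  54.  40.] [413.2 182.9] [0.7668 0.1446 0.017 ] 552
collar_mid scene 0.81 [312. 134.  20.  26.] [321.  143.9] [0.4684 0.1612 0.015 ] 304
collar_mid scene 0.56 [216. 181. 135. 119.] [281.7 240.7] [ 0.5255 -0.1829  0.015 ] 7750
collar_mid scene 0.37 [381. 119.  12.  19.] [384.6 125.1] [0.6097 0.315  0.015 ] 210
plug_mid scene 0.7 [352. 149.  15.  24.] [358.1 160.2] [0.6001 0.1353 0.0375] 235
plug_mid scene 0.65 [314. 131.  20.  21.] [321.4 143.3] [0.4775 0.1463 0.0375] 288
```

View pics/tc.png

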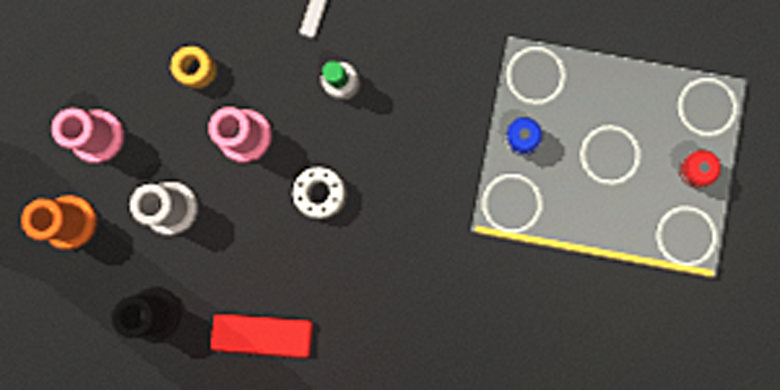

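View pics/sc.png

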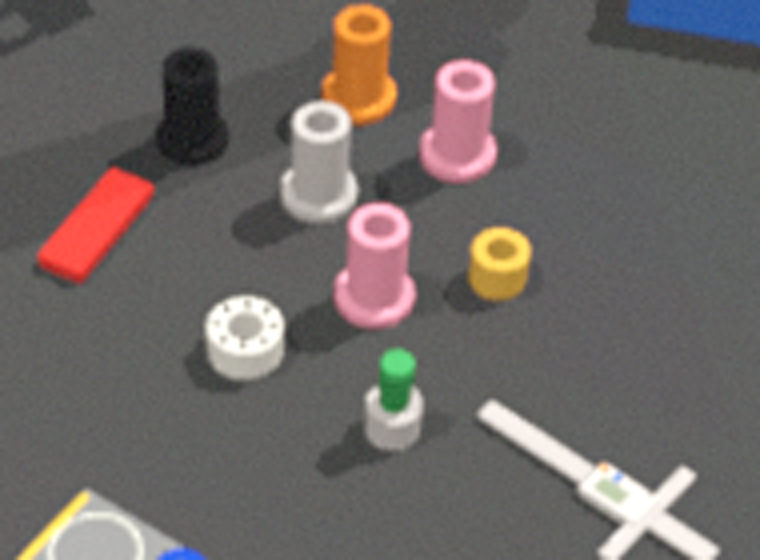

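In both crops I can read the rim centres. Top crop: sleeve (150,205), bush (192,66), collar (318,192), plug handle (335,73). Scene crop: sleeve (321,121), bush (501,247), collar (245,325), plug (397,364).

Run:
```python
from h import *
T=dict(sleeve=((149.5,205),(321.5,121),.08),bush=((191.5,66),(501,247),.034),collar=((318.5,192),(245.5,325),.03),plug=((335,73),(397,364),.075))
for n,(a,b,z) in T.items():
    A=at_z('top',[(a[0]+.5)/2.6+129.5,(a[1]+.5)/2.6+159.5],z); B=at_z('scene',[(b[0]+.5)/4+259.5,(b[1]+.5)/4+59.5],z)
    print(n,np.round(A,4),np.round(B,4))
c=np.array([.5236,-.172]); yaw=np.arctan2(-.025-.0249,.148+.1479); print(yaw)
r=lambda x,y: c+[x*np.cos(yaw)-y*np.sin(yaw),x*np.sin(yaw)+y*np.cos(yaw)]
print('collar tgt',r(.075,-.1),'plug tgt',r(-.075,.1))
print(R.from_quat(get_state()['eef_rot']).as_matrix().round(4))
# masters via top colours
im=cv2.imread('pics/top0.png').astype(int)
```

```text
sleeve [0.4523 0.3285 0.08  ] [0.4489 0.3317 0.08  ]
bush [0.6134 0.3056 0.034 ] [0.6098 0.3125 0.034 ]
collar [0.4731 0.1559 0.03  ] [0.4692 0.1601 0.03  ]
plug [0.6006 0.1356 0.075 ] [0.5986 0.1392 0.075 ]
-0.16706616807941257
collar tgt [ 0.58092676 -0.28307944] plug tgt [ 0.46627324 -0.06092056]
[[ 0.000e+00  3.670e-01  9.302e-01]
 [ 1.000e-04  9.302e-01 -3.670e-01]
 [-1.000e+00  1.000e-04 -0.000e+00]]
```

```bash
cat >> h.py <<'E'
def tool():
    s=get_state(); return s['tool_pos'],R.from_quat(s['eef_rot']).as_matrix(),s
def go(tgt,jaw=None):
    """delta in tool axes (cm) and yaw for target TCP, jaw direction angle (deg, mod 180)"""
    p,M,s=tool(); d=M.T@(np.array(tgt)-p)*100
    y=0
    if jaw is not None:
        cur=np.degrees(np.arctan2(M[1,1],M[0,1])); e=(jaw-cur+90)%180-90; y=-np.radians(e)  # x points down
    print('from',p.round(4),'delta cm',d.round(2),'yaw',round(y,3),'jaw now',round(np.degrees(np.arctan2(M[1,1],M[0,1])),1),'q7',s['q'][6].round(2),'t',s['clock'])
E
python3 - <<'E'
from h import *
p,M,s=tool(); c=camera_params('wrist'); C=R.from_quat(c['orientation']).as_matrix()
print('cam pos in tool',(M.T@(c['position']-p)).round(4)); print((M.T@C).round(3))
for px in [(320,0),(320,100),(320,200),(320,240),(20,20),(620,20)]:
    print(px,(M.T@(at_z('wrist',px,0)-p)).round(3))
go((.36,.20,.25),120)
E
```

```text
cam pos in tool [-0.1563 -0.0003 -0.0697]
[[ 0.    -0.266  0.964]
 [ 1.    -0.    -0.   ]
 [ 0.     0.964  0.266]]
(320, 0) [ 0.228  0.    -0.192]
(320, 100) [ 0.228  0.    -0.086]
(320, 200) [0.228 0.001 0.04 ]
(320, 240) [0.228 0.001 0.098]
(20, 20) [ 0.228 -0.34  -0.172]
(620, 20) [ 0.228  0.341 -0.172]
from [0.2293 0.5814 0.2285] delta cm [ -2.16 -30.69  26.15] yaw -0.899 jaw now 68.5 q7 -0.22 t 1.75
```

Run:
```python
from h import *
go((.471,.158,.22),120)
```

```text
from [0.2293 0.5814 0.2285] delta cm [  0.84 -30.52  38.02] yaw -0.899 jaw now 68.5 q7 -0.22 t 1.75
```

Emit:
{"op": "apply_moves", "data": {
  "delta_pos": [
    [0.8,-30.5,38],
    [0.8,-30.5,38],
    [0.8,-30.5,38],
    [0.8,-30.5,38],
    [0.8,-30.5,38],
    [0.8,-30.5,38],
    [0.8,-30.5,38],
    [0.8,-30.5,38],
    [0.8,-30.5,38],
    [0.8,-30.5,38]
  ],
  "yaw": [-0.9,-0.9,-0.9,-0.9,-0.9,-0.9,-0.9,-0.9,-0.9,-0.9],
  "gripper": [100,100,100,100,100,100,100,100,100,100]
}}

```text
clock: 2.58
tool_pos: [0.4368, 0.2177, 0.2217]
eef_rot: [-0.183, 0.683, 0.183, 0.683]
contact_force: [0.8, -0.2, 0.4]
opening: 1.0
```

Run:
```python
from h import *
go((.471,.158,.22),120)
```

```text
from [0.4368 0.2177 0.2217] delta cm [ 0.17 -6.88 -0.03] yaw 0.001 jaw now 120.0 q7 1.11 t 2.5833
```

Emit:
{"op": "apply_moves", "data": {
  "delta_pos": [
    [0.1,-4,0],
    [0.2,-6,0],
    [0.2,-6.9,0],
    [0.2,-6.9,0],
    [0.2,-6.9,0]
  ],
  "yaw": [0,0,0,0,0],
  "gripper": [100,100,100,100,100]
}}

```text
clock: 3.0
tool_pos: [0.4709, 0.1595, 0.22]
eef_rot: [-0.183, 0.683, 0.184, 0.683]
contact_force: [0.5, 1.1, -0.0]
opening: 0.998
```

Run:
```python
from h import *
go((.471,.158,.22),120)
save('wrist','w1.png')
for d in spot_point('collar_mid','wrist')[:2]: print(d['score'],d['pixel'],at_z('wrist',d['pixel'],.015))
```

```text
from [0.4709 0.1595 0.22  ] delta cm [-0.   -0.13 -0.06] yaw 0.002 jaw now 120.1 q7 1.25 t 3.0
0.87 [317.0, 174.4] [0.47288576 0.16013789 0.015     ]
```

View pics/w1.png

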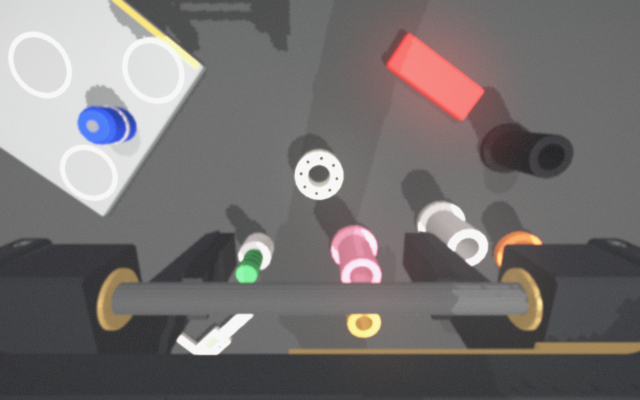

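The wrist view shows the collar at (319,175), the whole neighbourhood, and the plate rings and blue post at upper left.

```bash
cat >> h.py <<'E'
def blob(im,cond,c,r=60):
    """mask centroid/ellipse of the component nearest to pixel c"""
    m=cond.astype(np.uint8); n,l,st,ce=cv2.connectedComponentsWithStats(m)
    best=min((i for i in range(1,n) if st[i][4]>60),key=lambda i:np.hypot(*(ce[i]-c)))
    k=(l==best).astype(np.uint8); cs,_=cv2.findContours(k,cv2.RETR_EXTERNAL,cv2.CHAIN_APPROX_NONE)
    return st[best],cv2.fitEllipse(max(cs,key=len))
E
python3 - <<'E'
from h import *
im=cv2.imread('pics/w1.png').astype(int)
st,e=blob(im,(im.min(2)>150),(319,174)); print(st,e); print(at_z('wrist',e[0],.03), at_z('wrist',(318.7,174.5),.03))
w=cv2.imread('pics/w1.png')[130:220,260:380]; cv2.imwrite('pics/w1c.png',cv2.resize(w,None,fx=5,fy=5,interpolation=cv2.INTER_CUBIC))
E
```

```text
[ 294  150   50   50 1658] ((318.5865783691406, 174.60775756835938), (48.738773345947266, 49.35515594482422), 10.385956764221191)
[0.46955451 0.16043903 0.03      ] [0.46937788 0.1604889  0.03      ]
```

View pics/w1c.png

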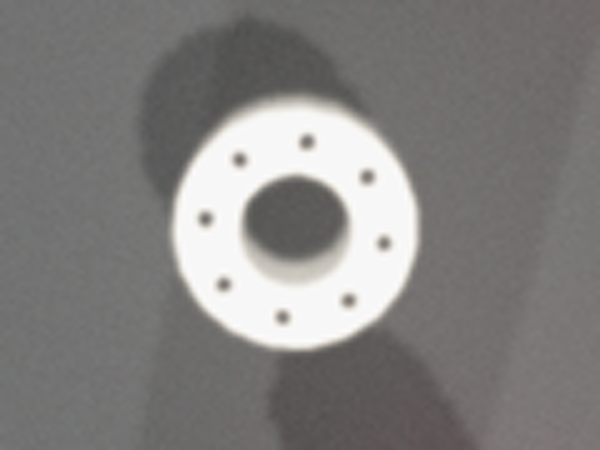

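Emit:
{"op": "apply_moves", "data": {
  "delta_pos": [
    [4,0.1,0],
    [8,0.1,0],
    [12,0.1,0],
    [15,0.1,0],
    [17.5,0.1,0],
    [19,0.1,0],
    [20,0.1,0],
    [20.2,0.1,0],
    [20.2,0.1,0],
    [20.2,0.1,0]
  ],
  "yaw": [0,0,0,0,0,0,0,0,0,0],
  "gripper": [100,100,100,100,100,100,100,100,100,100]
}}

```text
clock: 3.93
tool_pos: [0.4699, 0.1632, 0.0186]
eef_rot: [-0.184, 0.682, 0.186, 0.683]
contact_force: [0.2, -0.4, 0.1]
opening: 0.999
```

Emit:
{"op": "apply_moves", "data": {
  "delta_pos": [
    [0,0,0],
    [0,0,0],
    [0,0,0],
    [0,0,0],
    [0,0,0],
    [0,0,0],
    [0,0,0],
    [0,0,0]
  ],
  "yaw": [0,0,0,0,0,0,0,0],
  "gripper": [55,55,55,50,50,50,50,50],
  "force": 20
}}

```text
clock: 4.6
tool_pos: [0.4706, 0.1627, 0.0201]
eef_rot: [-0.184, 0.681, 0.185, 0.684]
contact_force: [-1.5, -1.5, 15.9]
opening: 0.498
```

Run:
```python
from h import *
print(get_state())
save('wrist','w2.png'); im=save('scene','s2.png')
t=im[60:240,220:460,::-1]; cv2.imwrite('pics/s2c.png',cv2.resize(t,None,fx=3.3,fy=3.3,interpolation=cv2.INTER_CUBIC))
```

```text
{'clock': 4.6, 'q': array([-0.31829958,  0.90045025, -0.17481298,  2.08144765,  0.69901921,
        0.21195641,  0.98504987]), 'qd': array([-0.001367  , -0.00156816,  0.00133407, -0.00223524,  0.00065164,
       -0.00023393,  0.00218841]), 'joint_torque': array([-7.11725447e-01, -4.17272794e+01, -1.33210134e+00, -3.30562592e+00,
        1.06146440e-02, -6.06531668e-01,  2.23301305e-02]), 'tool_pos': array([0.47062087, 0.16269041, 0.02007458]), 'eef_rot': array([-0.1843775 ,  0.68119121,  0.1854713 ,  0.68380104]), 'contact_force': array([-1.52127365, -1.52482285, 15.86121065]), 'moment': array([-0.42498503,  0.13933934, -0.06511203]), 'opening': 0.4983687370971351}
```

View pics/w2.png

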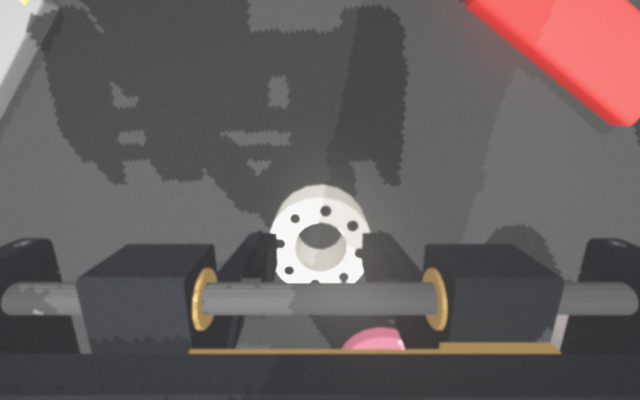

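View pics/s2c.png

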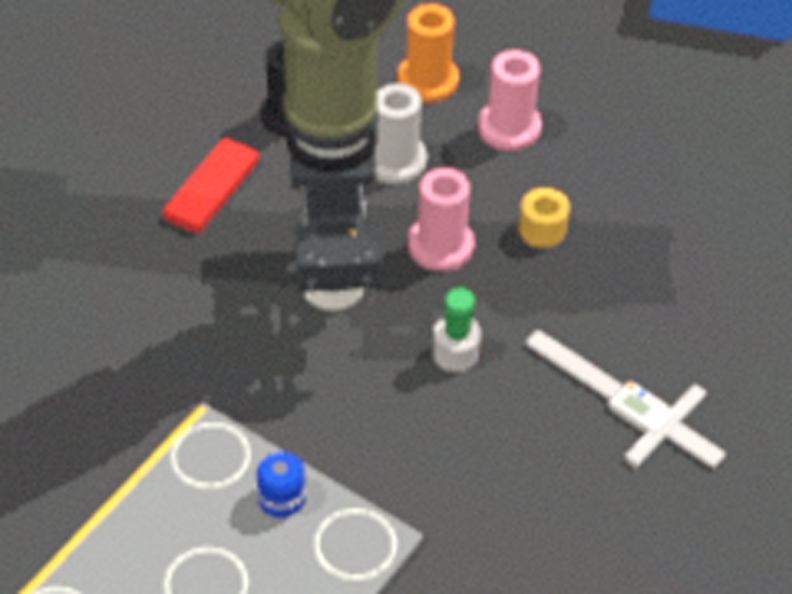

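Run:
```python
from h import *
p,M,s=tool()
for z in (.03,.0):
  print(z,'tcp px',proj('wrist',[p[0],p[1],z]).round(1))
  for a in range(0,360,45):
    X=[.470+.028*np.cos(np.radians(a)),.160+.028*np.sin(np.radians(a)),z]; print(a,proj('wrist',X).round(1))
# pads positions
for q in (-.022,.022,-.028,.028):
  X=p+M@np.array([-.005,q,0]); print(q,proj('wrist',X).round(1))
w=cv2.imread('pics/w2.png')[160:300,220:420]; cv2.imwrite('pics/w2c.png',cv2.resize(w,None,fx=4,fy=4,interpolation=cv2.INTER_CUBIC))
```

```text
0.03 tcp px [317.7 250.2]
0 [288.3 287.5]
45 [327.1 292.1]
90 [358.9 271. ]
135 [366.  234.3]
180 [341.7 202.9]
225 [299.5 197.3]
270 [266.7 221.6]
315 [263.1 259.2]
0.0 tcp px [318.  229.1]
0 [292.9 261.5]
45 [325.9 265.5]
90 [352.9 247.1]
135 [358.7 215.4]
180 [338.1 188.5]
225 [302.6 183.7]
270 [274.9 204.5]
315 [271.6 236.8]
-0.022 [277.3 246.2]
0.022 [358.3 246.2]
-0.028 [266.2 246.2]
0.028 [369.3 246.2]
```

View pics/w2c.png

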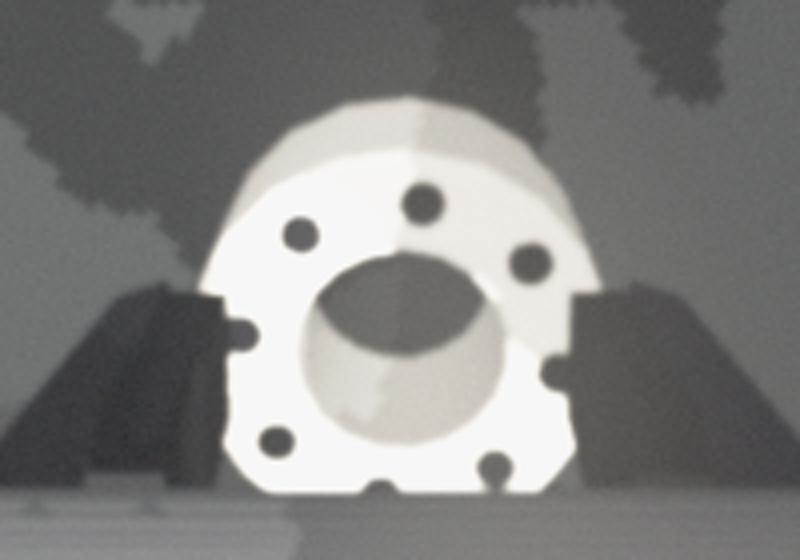

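Run:
```python
from h import *
p,M,s=tool()
for t in (.014,0,-.01,-.02,-.03):
  for q in (-.022,-.028): print(t,q,'z',round(p[2]-t,3),proj('wrist',p+M@np.array([t,q,-.009])).round(1),proj('wrist',p+M@np.array([t,q,.009])).round(1))
```

```text
0.014 -0.022 z 0.006 [281.  218.8] [282.  246.7]
0.014 -0.028 z 0.006 [270.9 218.8] [272.2 246.7]
0 -0.022 z 0.02 [277.9 227.4] [279.  257.1]
0 -0.028 z 0.02 [267.  227.4] [268.5 257.1]
-0.01 -0.022 z 0.03 [275.3 234.3] [276.6 265.7]
-0.01 -0.028 z 0.03 [263.8 234.3] [265.4 265.7]
-0.02 -0.022 z 0.04 [272.5 242.2] [274.  275.3]
-0.02 -0.028 z 0.04 [260.2 242.2] [262.  275.3]
-0.03 -0.022 z 0.05 [269.2 251.2] [270.9 286.2]
-0.03 -0.028 z 0.05 [256.  251.2] [258.2 286.2]
```

Emit:
{"op": "apply_moves", "data": {
  "delta_pos": [
    [0,0,0],
    [0,0,0],
    [0,0,0],
    [0,0,0],
    [0,0,0]
  ],
  "yaw": [0,0,0,0,0],
  "gripper": [85,85,85,85,85]
}}

```text
clock: 5.12
tool_pos: [0.4705, 0.1627, 0.0198]
eef_rot: [-0.184, 0.681, 0.186, 0.684]
contact_force: [-0.1, -0.2, 0.7]
opening: 0.841
```

Run:
```python
from h import *
s=get_state(); print(s['tool_pos'],s['contact_force'],s['opening'],s['clock'])
save('wrist','w3.png')
w=cv2.imread('pics/w3.png')[160:300,220:420]; cv2.imwrite('pics/w3c.png',cv2.resize(w,None,fx=4,fy=4,interpolation=cv2.INTER_CUBIC))
```

```text
[0.47045131 0.16268307 0.0198197 ] [-0.08691477 -0.19786249  0.68163076] 0.8414810130675192 5.1167
```

View pics/w3c.png

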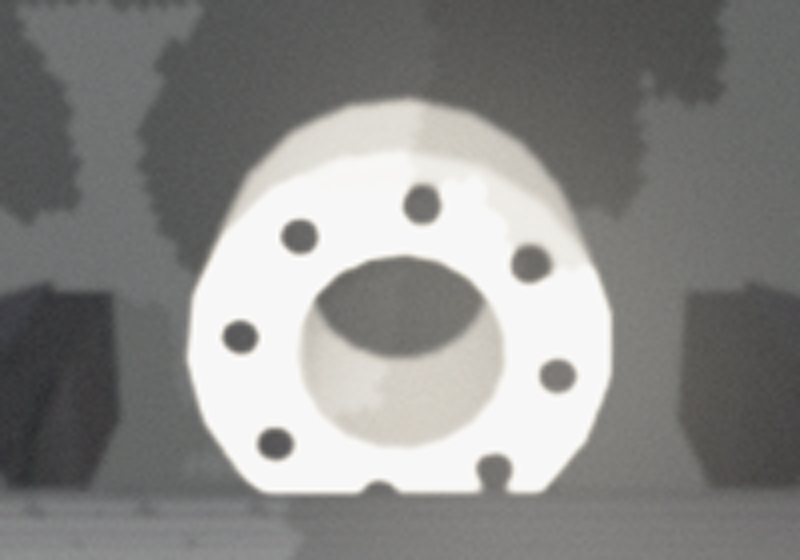

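The picture disagrees with the stated nose length. The real fingertips sit about 10 mm behind the TCP (tip corners at rows 232 and 264), so they came to rest on the collar's top (16 N up). I'll use tip = TCP − 10 mm from here on, with the TCP correspondingly lower.

Emit:
{"op": "apply_moves", "data": {
  "delta_pos": [
    [0,0,-0.2],
    [0,0,-0.2],
    [0.5,0,-0.2],
    [1.0,0,-0.2],
    [1.5,0,-0.2],
    [2.0,0,-0.2],
    [2.2,0,-0.2],
    [2.2,0,-0.2]
  ],
  "yaw": [0,0,0,0,0,0,0,0],
  "gripper": [95,95,95,95,95,95,95,95]
}}

```text
clock: 5.83
tool_pos: [0.4684, 0.1616, -0.0029]
eef_rot: [-0.185, 0.682, 0.185, 0.683]
contact_force: [-0.7, -0.1, -0.2]
opening: 0.951
```

Emit:
{"op": "apply_moves", "data": {
  "delta_pos": [
    [0,0,0],
    [0,0,0],
    [0,0,0],
    [0,0,0],
    [0,0,0],
    [0,0,0],
    [0,0,0],
    [0,0,0]
  ],
  "yaw": [0,0,0,0,0,0,0,0],
  "gripper": [55,55,55,50,50,50,50,50],
  "force": 20
}}

```text
clock: 6.5
tool_pos: [0.4685, 0.1617, -0.0028]
eef_rot: [-0.185, 0.682, 0.185, 0.683]
contact_force: [0.1, 0.4, 1.6]
opening: 0.633
```

Run:
```python
from h import *
s=get_state(); print(s['tool_pos'],s['contact_force'],s['opening'],s['clock'],nose_length() if callable(nose_length) else nose_length)
save('wrist','w4.png')
```

```text
[ 0.46853232  0.16167741 -0.00277144] [0.12490995 0.38178316 1.57651358] 0.6326564966645097 6.5 0.014
```

View pics/w4.png

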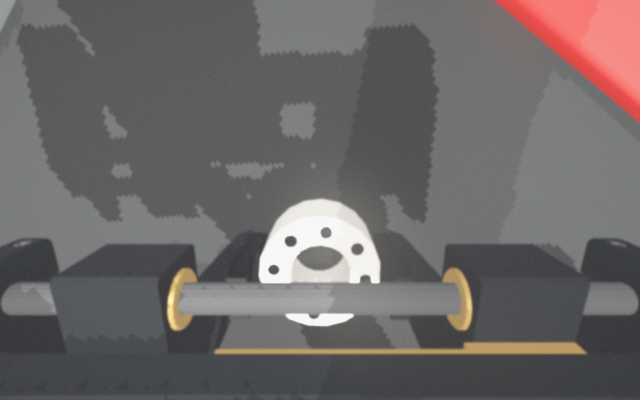

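Emit:
{"op": "apply_moves", "data": {
  "delta_pos": [
    [-0.5,0,0],
    [-1.5,0,0],
    [-4,0,0],
    [-7.5,0,0],
    [-11,0,0],
    [-14.5,0,0],
    [-18,0,0],
    [-20,0,0],
    [-20,0,0]
  ],
  "yaw": [0,0,0,0,0,0,0,0,0],
  "gripper": [50,50,50,50,50,50,50,50,50],
  "force": 25
}}

```text
clock: 7.3
tool_pos: [0.4701, 0.1622, 0.2014]
eef_rot: [-0.184, 0.679, 0.186, 0.686]
contact_force: [0.5, 0.1, -1.7]
opening: 0.622
```

Run:
```python
from h import *
print(get_state()['opening']); go((.58,-.28,.2),80.4)
```

```text
0.622392941562885
from [0.4701 0.1622 0.2014] delta cm [ 2.000e-02 -4.373e+01 -1.282e+01] yaw 0.696 jaw now 120.3 q7 1.19 t 7.3
```

Emit:
{"op": "apply_moves", "data": {
  "delta_pos": [
    [0,-1.5,-0.4],
    [0,-4.5,-1.3],
    [0,-8,-2.3],
    [0,-11.5,-3.4],
    [0,-15,-4.4],
    [0,-18.5,-5.4],
    [0,-22,-6.4],
    [0,-25.5,-7.5],
    [0,-29,-8.5],
    [0,-32,-9.4]
  ],
  "yaw": [0.05,0.12,0.2,0.28,0.36,0.44,0.52,0.6,0.65,0.7],
  "gripper": [50,50,50,50,50,50,50,50,50,50]
}}

```text
clock: 8.13
tool_pos: [0.5494, -0.1646, 0.1992]
eef_rot: [0.063, 0.702, -0.06, 0.707]
contact_force: [0.4, -0.4, -2.0]
opening: 0.63
```

Run:
```python
from h import *
print(get_state()['opening']); go((.58,-.28,.2),80.4)
```

```text
0.6303222163413832
from [ 0.5494 -0.1646  0.1992] delta cm [ -0.11 -10.83   5.03] yaw -0.008 jaw now 80.0 q7 1.3 t 8.1333
```

Emit:
{"op": "apply_moves", "data": {
  "delta_pos": [
    [0,0,0],
    [0,0,0],
    [0,0,0]
  ],
  "yaw": [0,0,0],
  "gripper": [50,50,50]
}}

```text
clock: 8.38
tool_pos: [0.5483, -0.1637, 0.198]
eef_rot: [0.064, 0.703, -0.06, 0.706]
contact_force: [-0.3, 0.6, -0.9]
opening: 0.631
```

Run:
```python
from h import *
go((.58,-.28,.2),80.4); save('wrist','w5.png')
```

```text
from [ 0.5483 -0.1637  0.198 ] delta cm [ -0.24 -10.9    5.14] yaw -0.007 jaw now 80.0 q7 1.3 t 8.3833
```

View pics/w5.png

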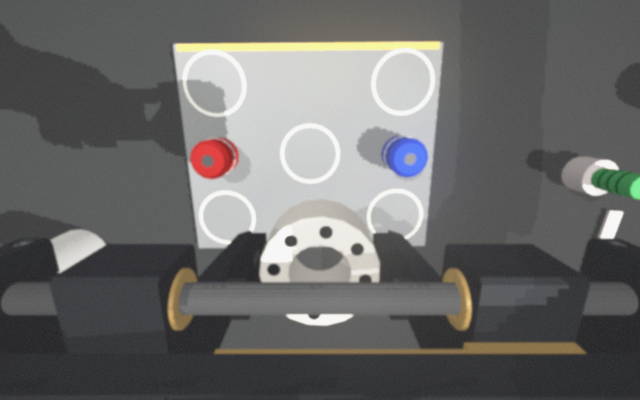

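The wrist view shows the held collar and the plate: rings at (214,83), (403,81), (310,153), (227,217), (395,216), red post on the left and blue on the right.

```bash
cat > plate.py <<'E'
from h import *
def plate(f,P=None,guess=((214,83),(403,81),(310,153),(227,217),(395,216))):
    im=cv2.imread(f).astype(np.uint8); g=im.min(2).astype(np.int16)
    th=cv2.adaptiveThreshold(g.astype(np.uint8),255,cv2.ADAPTIVE_THRESH_MEAN_C,cv2.THRESH_BINARY,25,-14)
    n,l,st,ce=cv2.connectedComponentsWithStats(th); out=[]
    for c in guess:
        i=min((i for i in range(1,n) if st[i][4]>80 and st[i][2]>35),key=lambda i:np.hypot(*(np.array([st[i][0]+st[i][2]/2,st[i][1]+st[i][3]/2])-c)))
        pts=np.argwhere(l==i)[:,::-1]
        W=np.array([at_z('wrist',p,.012,P)[:2] for p in pts])
        s=np.linalg.lstsq(np.c_[2*W,np.ones(len(W))],(W**2).sum(1),rcond=None)[0]
        r=np.sqrt(s[2]+s[0]**2+s[1]**2); out.append((s[0],s[1],r)); print(st[i],np.round(out[-1],4))
    return np.array(out)
E
python3 - <<'E'
from plate import *
o=plate('pics/w5.png')
print('front mid/back mid', o[[0,1]].mean(0),o[[3,4]].mean(0))
# order: FR? fit rigid using plate coords: image left=red
L=np.array([[-.075,-.1],[-.075,.1],[0,0],[.075,-.1],[.075,.1]])
mu=o[:,:2].mean(0); H=L.T@(o[:,:2]-mu); yaw=np.arctan2(H[0,1]-H[1,0],H[0,0]+H[1,1]); c,s=np.cos(yaw),np.sin(yaw)
fit=mu+L@np.array([[c,s],[-s,c]]); print('centre',mu,'yaw',yaw,'resid mm',((o[:,:2]-fit)*1e3).round(1))
print('collar',fit[3],'plug',fit[1])
E
```

```text
Traceback (most recent call last):
  File "plate.py", line 9, in plate
    W=np.array([at_z('wrist',p,.012,P)[:2] for p in pts])
                ~~~~^^^^^^^^^^^^^^^^^^
  File "h.py", line 11, in at_z
    p,d=ray(cam,px,P); return p+d*(z-p[2])/d[2]
        ~~~^^^^^^^^^^
  File "h.py", line 7, in ray
    c=P or camera_params(cam); f=200/np.tan(np.radians(c['fovy'])/2)
           ~~~~~~~~~~~~~^^^^^
ValueError: time passes only in moves, steps and waits
```

```bash
cat > pl2.py <<'E'
from plate import *
import sys
def solve(f,**k):
    P=camera_params('wrist'); o=plate(f,P,**k)
    L=np.array([[-.075,-.1],[-.075,.1],[0,0],[.075,-.1],[.075,.1]])
    mu=o[:,:2].mean(0); H=L.T@(o[:,:2]-mu); yaw=np.arctan2(H[0,1]-H[1,0],H[0,0]+H[1,1]); c,s=np.cos(yaw),np.sin(yaw)
    fit=mu+L@np.array([[c,s],[-s,c]]); print('centre',mu,'yaw',yaw,'resid mm',((o[:,:2]-fit)*1e3).round(1).tolist())
    print('collar',fit[3],'plug',fit[1])
E
python3 -c "
from pl2 import *
solve('pics/w5.png')"
```

```text
[ 173   43  212  206 5090] [ 0.5082 -0.2098  0.1026]
[ 352   42   92  204 4128] [ 0.5364 -0.0616  0.0713]
[280 123  60  61 783] [ 0.522  -0.1681  0.0316]
[116 238  55   5 150] [ 0.5928 -0.3869  0.0194]
[ 352   42   92  204 4128] [ 0.5364 -0.0616  0.0713]
centre [ 0.53916058 -0.17761075] yaw -0.19234193104230718 resid mm [[61.8, 51.6], [51.7, 3.5], [-17.2, 9.5], [-0.8, -96.8], [-95.5, 32.2]]
collar [ 0.59366171 -0.29010353] plug [ 0.48465946 -0.06511796]
```

```bash
cat > plate.py <<'E'
from h import *
def plate(f,P,guess=((214,83),(403,81),(310,153),(227,217),(395,216))):
    g=cv2.imread(f).min(2).astype(float); out=[]
    for c in guess:
        W0=at_z('wrist',c,.012,P)[:2]; best=None
        # sample world circles; maximise mean brightness on r=.0315 vs .027,.036
        a=np.linspace(0,2*np.pi,72,endpoint=False)
        from scipy.ndimage import map_coordinates as mc
        from scipy.optimize import minimize
        def val(c2,r):
            q=np.array([proj('wrist',[c2[0]+r*np.cos(t),c2[1]+r*np.sin(t),.012],P) for t in a]); 
            ok=(q[:,1]<228)
            return mc(gs,[q[ok,1],q[ok,0]],order=1).mean()
        gs=cv2.GaussianBlur(g,(0,0),1.2)
        fn=lambda c2:-(2*val(c2,.0315)-val(c2,.0265)-val(c2,.0365))
        cand=[W0+np.array([i,j])*.003 for i in range(-3,4) for j in range(-3,4)]
        b=min(cand,key=fn); r=minimize(fn,b,method='Nelder-Mead',options=dict(xatol=1e-4,fatol=.01,initial_simplex=[b,b+[.002,0],b+[0,.002]]))
        out.append((*r.x,.0315)); print(c,np.round(r.x,4),round(r.fun,1))
    return np.array(out)
E
python3 -c "
from pl2 import *
solve('pics/w5.png')"
```

```text
(214, 83) [ 0.4313 -0.2548] -78.8
(403, 81) [ 0.4641 -0.0569] -74.8
(310, 153) [ 0.5219 -0.1681] -65.8
(227, 217) [ 0.5798 -0.2794] -72.2
(395, 216) [ 0.6125 -0.0815] -74.2
centre [ 0.52193132 -0.16814661] yaw -0.16429172740166958 resid mm [[-0.3, -0.3], [-0.2, 0.3], [-0.0, 0.0], [0.2, -0.3], [0.3, 0.2]]
collar [ 0.57956604 -0.27906658] plug [ 0.4642966  -0.05722664]
```

```bash
python3 -c "
from h import *
go((.5796,-.2791,.11),80.6)"
```

```text
from [ 0.5486 -0.1627  0.1984] delta cm [  8.79 -10.98   5.03] yaw -0.009 jaw now 80.1 q7 1.3 t 8.4333
```

Emit:
{"op": "apply_moves", "data": {
  "delta_pos": [
    [0,-1.5,0.7],
    [0,-4,1.8],
    [1,-6.5,3],
    [3,-9,4.1],
    [5,-10.5,4.8],
    [7,-11,5],
    [8.8,-11,5],
    [8.8,-11,5],
    [8.8,-11,5]
  ],
  "yaw": [0,0,0,0,0,0,-0.01,-0.01,-0.01],
  "gripper": [50,50,50,50,50,50,50,50,50]
}}

```text
clock: 9.18
tool_pos: [0.579, -0.2767, 0.1092]
eef_rot: [0.059, 0.704, -0.054, 0.705]
contact_force: [0.4, 0.6, -0.3]
opening: 0.622
```

```bash
python3 -c "
from h import *
go((.5796,-.2791,.0095),80.6)"
```

```text
from [ 0.579  -0.2767  0.1092] delta cm [ 9.97 -0.31  0.09] yaw 0.004 jaw now 80.8 q7 1.46 t 9.1833
```

Emit:
{"op": "apply_moves", "data": {
  "delta_pos": [
    [1.5,-0.3,0.1],
    [3.5,-0.3,0.1],
    [5.5,-0.3,0.1],
    [7,-0.3,0.1],
    [8.2,-0.3,0.1],
    [9,-0.3,0.1],
    [9.4,-0.3,0.1],
    [9.4,-0.3,0.1]
  ],
  "yaw": [0,0,0,0,0,0,0,0],
  "gripper": [50,50,50,50,50,50,50,50]
}}

```text
clock: 9.85
tool_pos: [0.5797, -0.2788, 0.0148]
eef_rot: [0.059, 0.704, -0.054, 0.705]
contact_force: [-0.6, -0.4, -1.3]
opening: 0.63
```

```bash
python3 -c "
from h import *
print(get_state()['contact_force']);go((.5796,-.2791,.0095),80.6)"
```

```text
[-0.56374045 -0.37542537 -1.31705153]
from [ 0.5797 -0.2788  0.0148] delta cm [ 0.53 -0.04 -0.01] yaw 0.004 jaw now 80.9 q7 1.42 t 9.85
```

Emit:
{"op": "apply_moves", "data": {
  "delta_pos": [
    [0.2,0,0],
    [0.4,0,0],
    [0.6,0,0],
    [0.6,0,0]
  ],
  "yaw": [0,0,0,0],
  "gripper": [50,50,50,50]
}}

```text
clock: 10.18
tool_pos: [0.5804, -0.279, 0.0095]
eef_rot: [0.059, 0.704, -0.054, 0.706]
contact_force: [-0.2, -0.1, -0.4]
opening: 0.633
```

```bash
python3 -c "
from h import *
print(get_state()['contact_force']);go((.5796,-.2791,.0095),80.6); save('wrist','w6.png')"
```

```text
[-0.17654735 -0.09543686 -0.35648101]
from [ 0.5804 -0.279   0.0095] delta cm [ 0.   -0.02 -0.07] yaw 0.004 jaw now 80.8 q7 1.41 t 10.1833
```

View pics/w6.png

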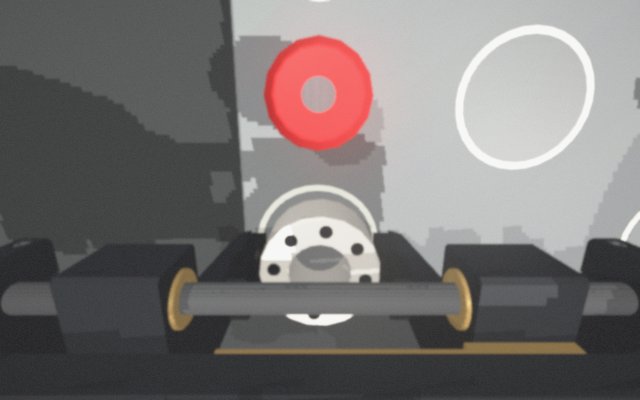

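The collar is over its ring behind the red post, about at contact height. I'll release it and lift off.

Emit:
{"op": "apply_moves", "data": {
  "delta_pos": [
    [0.1,0,0],
    [0.1,0,0],
    [0.1,0,0],
    [0.1,0,0],
    [0.1,0,0],
    [0.1,0,0],
    [0.1,0,0]
  ],
  "yaw": [0,0,0,0,0,0,0],
  "gripper": [50,50,64,67,75,85,90]
}}

```text
clock: 10.82
tool_pos: [0.5803, -0.279, 0.0083]
eef_rot: [0.059, 0.704, -0.054, 0.706]
contact_force: [-0.2, 0.7, -0.2]
opening: 0.872
```

Emit:
{"op": "apply_moves", "data": {
  "delta_pos": [
    [-1.5,0,0],
    [-4,0,0],
    [-7.5,0,0],
    [-11.5,0,0],
    [-15,0,0],
    [-18.5,0,0],
    [-21,0,0],
    [-21,0,0],
    [-21,0,0]
  ],
  "yaw": [0,0,0,0,0,0,0,0,0],
  "gripper": [90,100,100,100,100,100,100,100,100]
}}

```text
clock: 11.57
tool_pos: [0.5805, -0.2809, 0.221]
eef_rot: [0.059, 0.702, -0.054, 0.707]
contact_force: [-0.3, -0.0, -1.2]
opening: 1.0
```

```bash
python3 -c "
from h import *
save('wrist','w7.png');P=camera_params('wrist')
im=cv2.imread('pics/w7.png').astype(int)
print(proj('wrist',[.5796,-.2791,.042],P))
go((.60,.137,.22),80.6)"
```

```text
[319.57388522 177.56346374]
from [ 0.5794 -0.2807  0.2191] delta cm [ 0.2  41.56 -4.61] yaw 0.004 jaw now 80.8 q7 1.52 t 11.6167
```

View pics/w7.png

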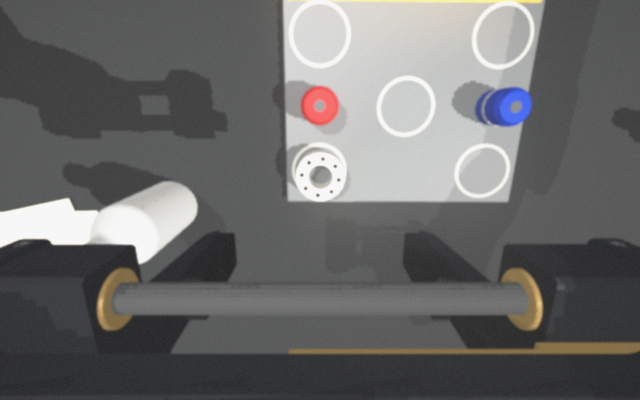

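The collar is upright in its ring at (320,176), against a predicted (320,177.6). Next is the plug.

Emit:
{"op": "apply_moves", "data": {
  "delta_pos": [
    [0,41.6,-4.6],
    [0,41.6,-4.6],
    [0,41.6,-4.6],
    [0,41.6,-4.6],
    [0,41.6,-4.6],
    [0,41.6,-4.6],
    [0,41.6,-4.6],
    [0,41.6,-4.6],
    [0,41.6,-4.6],
    [0,41.6,-4.6]
  ],
  "yaw": [0,0,0,0,0,0,0,0,0,0],
  "gripper": [100,100,100,100,100,100,100,100,100,100]
}}

```text
clock: 12.45
tool_pos: [0.5986, 0.1371, 0.2204]
eef_rot: [0.058, 0.705, -0.054, 0.705]
contact_force: [0.5, 0.1, -0.5]
opening: 1.001
```

```bash
python3 -c "
from h import *
go((.60,.137,.22),80.6)"
```

```text
from [0.5986 0.1371 0.2204] delta cm [0.04 0.01 0.14] yaw 0.005 jaw now 80.9 q7 0.86 t 12.45
```

Emit:
{"op": "apply_moves", "data": {
  "delta_pos": [
    [0,0,0.1],
    [0,0,0.1]
  ],
  "yaw": [0,0],
  "gripper": [100,100]
}}

```text
clock: 12.62
tool_pos: [0.5977, 0.141, 0.2187]
eef_rot: [0.056, 0.706, -0.052, 0.704]
contact_force: [0.2, -0.5, -1.0]
opening: 0.999
```

```bash
python3 -c "
from h import *
go((.60,.137,.22),80.6)
save('wrist','w8.png');P=camera_params('wrist')
im=cv2.imread('pics/w8.png').astype(int)
c=proj('wrist',[.6,.137,.075],P); print(c)
st,e=blob(im,(im[:,:,1]-im[:,:,2]>40),c); print(st,e)
w=cv2.imread('pics/w8.png')[120:260,220:420]; cv2.imwrite('pics/w8c.png',cv2.resize(w,None,fx=4,fy=4,interpolation=cv2.INTER_CUBIC))"
```

```text
from [0.5977 0.141  0.2187] delta cm [-0.13 -0.36  0.28] yaw 0.012 jaw now 81.3 q7 0.86 t 12.6167
[318.76021753 186.86299647]
[308 171  23  29 520] ((319.2716979980469, 185.67295837402344), (21.893871307373047, 28.32795524597168), 178.169189453125)
```

View pics/w8c.png

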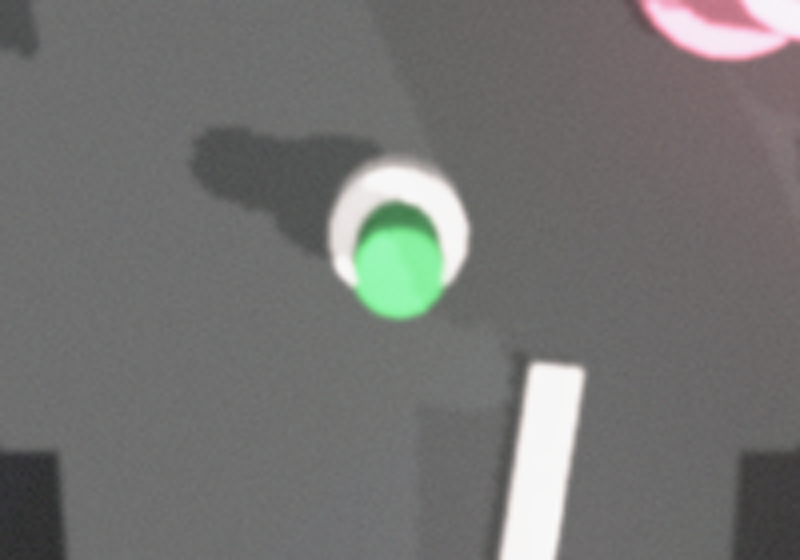

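Emit:
{"op": "apply_moves", "data": {
  "delta_pos": [
    [0,-0.3,0.2],
    [0,-0.3,0.2],
    [0,-0.3,0.2],
    [0,-0.3,0.2],
    [0,-0.3,0.2]
  ],
  "yaw": [0,0,0,0,0],
  "gripper": [100,100,100,100,100]
}}

```text
clock: 13.08
tool_pos: [0.6, 0.1331, 0.2188]
eef_rot: [0.057, 0.706, -0.055, 0.704]
contact_force: [0.4, 0.1, 0.2]
opening: 0.994
```

```bash
python3 -c "
from h import *
go((.60,.137,.22),80.6)
P=camera_params('wrist');save('wrist','w9.png')
im=cv2.imread('pics/w9.png').astype(int)
c=proj('wrist',[.6,.137,.075],P); print(c)
st,e=blob(im,(im[:,:,1]-im[:,:,2]>40)&(im[:,:,1]>180),c); print(st,e,at_z('wrist',e[0],.075,P))
go((.60,.137,.22),80.6)
w=cv2.imread('pics/w9.png')[120:260,220:420]; cv2.imwrite('pics/w9c.png',cv2.resize(w,None,fx=4,fy=4,interpolation=cv2.INTER_CUBIC))"
```

```text
from [0.6    0.1331 0.2188] delta cm [-0.12  0.38 -0.06] yaw 0.006 jaw now 80.9 q7 0.86 t 13.0833
[322.67885836 184.65348912]
[316 173  23  23 418] ((326.9947509765625, 184.14337158203125), (22.124238967895508, 22.3223934173584), 170.8116912841797) [0.60017141 0.14141721 0.075     ]
from [0.5999 0.1334 0.2189] delta cm [-0.11  0.35 -0.05] yaw 0.006 jaw now 80.9 q7 0.86 t 13.1333
```

View pics/w9c.png

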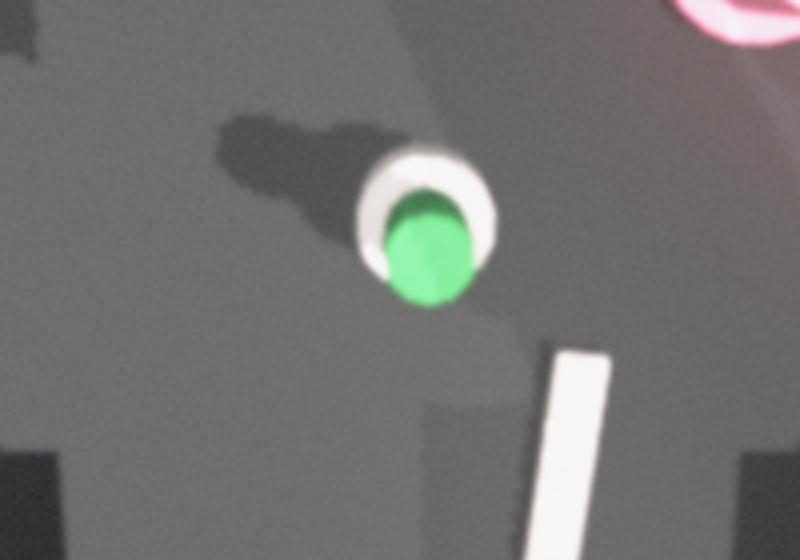

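Emit:
{"op": "apply_moves", "data": {
  "delta_pos": [
    [3,0.8,0],
    [6.5,0.8,0],
    [10,0.8,0],
    [13,0.8,0],
    [15.5,0.8,0],
    [17.5,0.8,0],
    [18.5,0.8,0],
    [18.7,0.8,0],
    [18.7,0.8,0],
    [18.7,0.8,0]
  ],
  "yaw": [0,0,0,0,0,0,0,0,0,0],
  "gripper": [80,70,70,70,70,70,70,70,70,70]
}}

```text
clock: 13.97
tool_pos: [0.6016, 0.1424, 0.0331]
eef_rot: [0.058, 0.705, -0.054, 0.704]
contact_force: [1.1, -0.8, 0.3]
opening: 0.699
```

```bash
python3 -c "
from h import *
go((.601,.141,.032),80.6)
P=camera_params('wrist');save('wrist','w10.png')
print(proj('wrist',[.601,.141,.075],P),get_state()['opening'])
"
```

```text
from [0.6016 0.1424 0.0331] delta cm [ 0.11 -0.15 -0.04] yaw 0.006 jaw now 80.9 q7 0.75 t 13.9667
[316.28135702 282.40030597] 0.6958996196885638
```

View pics/w10.png

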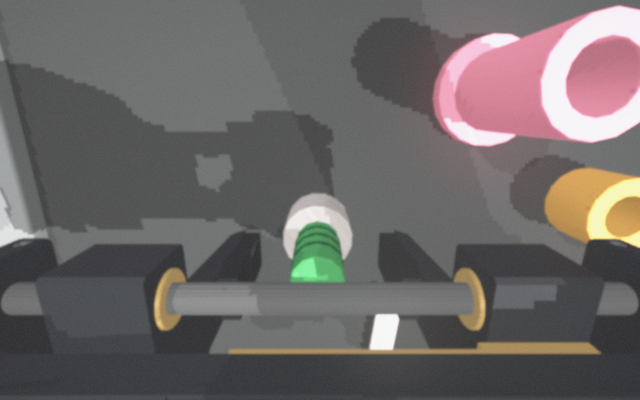

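The handle (318,270) is centred between the open fingers. Closing.

Emit:
{"op": "apply_moves", "data": {
  "delta_pos": [
    [0,0,0],
    [0,0,0],
    [0,0,0],
    [0,0,0],
    [0,0,0],
    [0,0,0],
    [0,0,0],
    [0,0,0],
    [0,0,0]
  ],
  "yaw": [0,0,0,0,0,0,0,0,0],
  "gripper": [50,40,35,32,28,20,15,15,15],
  "force": 25
}}

```text
clock: 14.77
tool_pos: [0.6018, 0.1421, 0.0334]
eef_rot: [0.058, 0.705, -0.054, 0.705]
contact_force: [-0.5, -1.3, 1.3]
opening: 0.259
```

Emit:
{"op": "apply_moves", "data": {
  "delta_pos": [
    [-0.5,0,0],
    [-1.5,0,0],
    [-4,0,0],
    [-7.5,0,0],
    [-11,0,0],
    [-14,0,0],
    [-16,0,0],
    [-16,0,0],
    [-16,0,0]
  ],
  "yaw": [0,0,0,0,0,0,0,0,0],
  "gripper": [15,15,15,15,15,15,15,15,15]
}}

```text
clock: 15.52
tool_pos: [0.6021, 0.1416, 0.1944]
eef_rot: [0.058, 0.704, -0.054, 0.705]
contact_force: [0.7, -0.3, -3.2]
opening: 0.26
```

```bash
python3 -c "
from h import *
P=camera_params('wrist');save('wrist','w11.png')
go((.4643,-.0572,.19),80.6)
"
```

```text
from [0.6011 0.1411 0.1928] delta cm [  0.23 -21.73 -10.38] yaw 0.006 jaw now 80.9 q7 0.84 t 15.5667
```

View pics/w11.png

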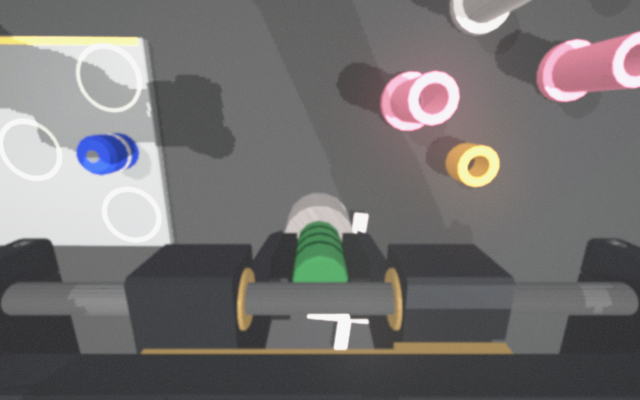

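Emit:
{"op": "apply_moves", "data": {
  "delta_pos": [
    [0,-1,-0.5],
    [0,-3.5,-1.6],
    [0,-6.5,-3.1],
    [0,-9.5,-4.5],
    [0,-12.5,-6],
    [0,-15.5,-7.4],
    [0,-18,-8.6],
    [0.5,-20,-9.6],
    [1,-21.3,-10.2],
    [1,-21.7,-10.4]
  ],
  "yaw": [0,0,0,0,0,0,0,0,0,0],
  "gripper": [15,15,15,15,15,15,15,15,15,15]
}}

```text
clock: 16.4
tool_pos: [0.4607, -0.0592, 0.1803]
eef_rot: [0.058, 0.708, -0.056, 0.702]
contact_force: [-0.6, -1.2, -2.6]
opening: 0.264
```

Emit:
{"op": "apply_moves", "data": {
  "delta_pos": [
    [0,0,0],
    [0,0,0],
    [0,0,0]
  ],
  "yaw": [0,0,0],
  "gripper": [15,15,15]
}}

```text
clock: 16.65
tool_pos: [0.4618, -0.0577, 0.1801]
eef_rot: [0.058, 0.708, -0.055, 0.702]
contact_force: [-0.8, 1.1, -2.6]
opening: 0.257
```

```bash
python3 -c "
from h import *
P=camera_params('wrist');save('wrist','w12.png')
print(proj('wrist',[.4643,-.0572,.012],P),get_state()['opening'])
go((.4643,-.0572,.0454),80.6)
"
```

```text
[319.74539814 183.00123275] 0.26087137990790266
from [ 0.4619 -0.0577  0.1803] delta cm [13.49  0.05  0.33] yaw 0.005 jaw now 80.9 q7 1.05 t 16.7
```

View pics/w12.png

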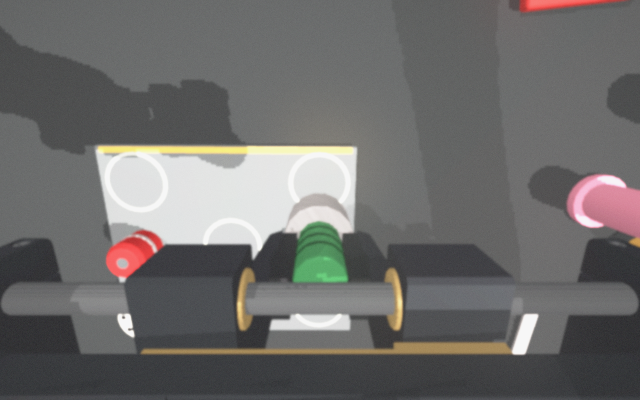

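Emit:
{"op": "apply_moves", "data": {
  "delta_pos": [
    [1.5,0,0.1],
    [4,0,0.2],
    [6.5,0,0.3],
    [8.5,0,0.3],
    [10.3,0,0.3],
    [11.6,0,0.3],
    [12.4,0,0.3],
    [12.8,0,0.3],
    [12.8,0,0.3]
  ],
  "yaw": [0,0,0,0,0,0,0,0,0],
  "gripper": [15,15,15,15,15,15,15,15,15]
}}

```text
clock: 17.45
tool_pos: [0.4644, -0.0569, 0.0518]
eef_rot: [0.057, 0.707, -0.054, 0.702]
contact_force: [1.0, 0.5, -3.5]
opening: 0.265
```

```bash
python3 -c "
from h import *
print(get_state()['contact_force'])
go((.4643,-.0572,.0454),80.6)
"
```

```text
[ 0.96801009  0.47109578 -3.52770194]
from [ 0.4644 -0.0569  0.0518] delta cm [ 0.64 -0.04 -0.  ] yaw 0.006 jaw now 81.0 q7 0.92 t 17.45
```

Emit:
{"op": "apply_moves", "data": {
  "delta_pos": [
    [0.2,0,0],
    [0.4,0,0],
    [0.6,0,0],
    [0.7,0,0],
    [0.7,0,0]
  ],
  "yaw": [0,0,0,0,0],
  "gripper": [15,15,15,15,15]
}}

```text
clock: 17.87
tool_pos: [0.4647, -0.0569, 0.0453]
eef_rot: [0.057, 0.707, -0.055, 0.703]
contact_force: [-0.3, 0.7, 0.8]
opening: 0.263
```

```bash
python3 -c "
from h import *
print(get_state()['contact_force'])
go((.4643,-.0572,.0454),80.6); save('wrist','w13.png')
"
```

```text
[-0.31116115  0.6793343   0.76795823]
from [ 0.4647 -0.0569  0.0453] delta cm [-0.01 -0.03 -0.04] yaw 0.006 jaw now 80.9 q7 0.92 t 17.8667
```

View pics/w13.png

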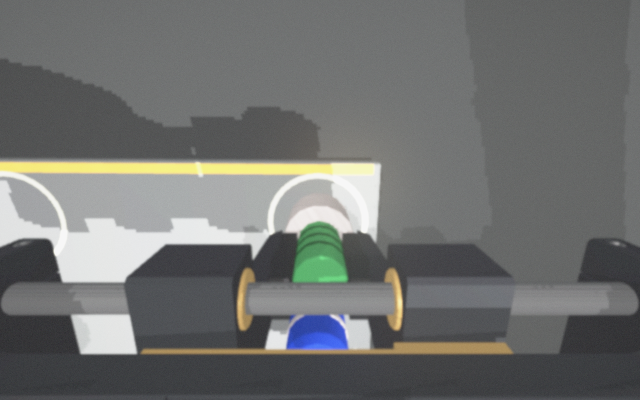

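The plug stands in its ring and the weight is off the wrist. Releasing.

Emit:
{"op": "apply_moves", "data": {
  "delta_pos": [
    [0,0,0],
    [0,0,0],
    [0,0,0],
    [0,0,0],
    [0,0,0],
    [0,0,0]
  ],
  "yaw": [0,0,0,0,0,0],
  "gripper": [26,30,38,50,60,70]
}}

```text
clock: 18.42
tool_pos: [0.4648, -0.057, 0.0453]
eef_rot: [0.057, 0.707, -0.055, 0.703]
contact_force: [0.3, -0.6, 0.9]
opening: 0.581
```

Emit:
{"op": "apply_moves", "data": {
  "delta_pos": [
    [-1.5,0,0],
    [-4,0,0],
    [-7.5,0,0],
    [-11.5,0,0],
    [-15,0,0],
    [-17.5,0,0],
    [-17.5,0,0],
    [-17.5,0,0]
  ],
  "yaw": [0,0,0,0,0,0,0,0],
  "gripper": [75,80,100,100,100,100,100,100]
}}

```text
clock: 19.08
tool_pos: [0.4665, -0.0579, 0.2214]
eef_rot: [0.057, 0.706, -0.055, 0.704]
contact_force: [0.7, -0.5, -0.5]
opening: 0.998
```

```bash
python3 -c "
from h import *
P=camera_params('wrist');save('wrist','w14.png')
print(proj('wrist',[.4643,-.0572,.087],P))
go((.4485,.332,.22),80.6)
"
```

```text
[319.32737839 185.1022752 ]
from [ 0.4655 -0.058   0.2202] delta cm [ 0.18 38.24 -7.83] yaw 0.005 jaw now 80.9 q7 1.08 t 19.1333
```

View pics/w14.png

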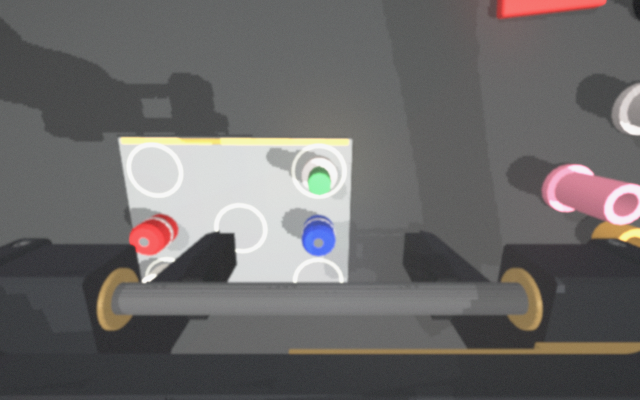

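The plug is upright in the front-left ring at (319,182). Next is the sleeve.

Emit:
{"op": "apply_moves", "data": {
  "delta_pos": [
    [0,38.2,-7.8],
    [0,38.2,-7.8],
    [0,38.2,-7.8],
    [0,38.2,-7.8],
    [0,38.2,-7.8],
    [0,38.2,-7.8],
    [0,38.2,-7.8],
    [0,38.2,-7.8],
    [0,38.2,-7.8],
    [0,38.2,-7.8]
  ],
  "yaw": [0,0,0,0,0,0,0,0,0,0],
  "gripper": [100,100,100,100,100,100,100,100,100,100]
}}

```text
clock: 19.97
tool_pos: [0.4458, 0.3389, 0.22]
eef_rot: [0.056, 0.708, -0.051, 0.702]
contact_force: [0.5, -0.3, 0.6]
opening: 1.0
```

Emit:
{"op": "apply_moves", "data": {
  "delta_pos": [
    [0,0,0],
    [0,0,0],
    [0,0,0],
    [0,0,0],
    [0,0,0]
  ],
  "yaw": [0,0,0,0,0],
  "gripper": [100,100,100,100,100]
}}

```text
clock: 20.38
tool_pos: [0.4465, 0.3363, 0.2197]
eef_rot: [0.056, 0.708, -0.053, 0.702]
contact_force: [-0.1, -0.3, -0.4]
opening: 0.997
```

```bash
python3 -c "
from h import *
go((.4485,.332,.22),80.6)
P=camera_params('wrist');save('wrist','w15.png')
print(proj('wrist',[.4485,.332,.08],P))
go((.4485,.332,.22),80.6)
w=cv2.imread('pics/w15.png')[100:280,200:460]; cv2.imwrite('pics/w15c.png',cv2.resize(w,None,fx=3,fy=3,interpolation=cv2.INTER_CUBIC))"
```

```text
from [0.4465 0.3363 0.2197] delta cm [-0.03 -0.39  0.26] yaw 0.01 jaw now 81.2 q7 0.41 t 20.3833
[314.88712741 189.5293787 ]
from [0.4465 0.3368 0.2199] delta cm [-0.01 -0.44  0.27] yaw 0.011 jaw now 81.2 q7 0.41 t 20.4333
```

View pics/w15c.png

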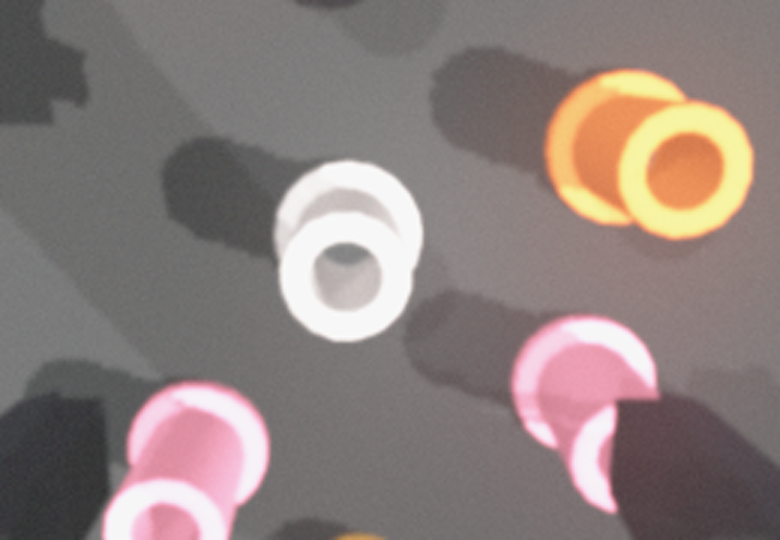

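Sleeve rim centre at (315.5,192), which puts the sleeve near (0.451,0.332).

```bash
python3 -c "
from h import *
go((.451,.3322,.036),80.6)"
```

```text
from [0.4465 0.3368 0.2199] delta cm [18.38 -0.47  0.69] yaw 0.011 jaw now 81.2 q7 0.41 t 20.4333
```

Emit:
{"op": "apply_moves", "data": {
  "delta_pos": [
    [1,-0.3,0.4],
    [4,-0.5,0.6],
    [7,-0.5,0.7],
    [10,-0.5,0.7],
    [12.5,-0.5,0.7],
    [12.5,-0.5,0.7],
    [12.5,-0.5,0.7]
  ],
  "yaw": [0,0,0,0,0,0,0],
  "gripper": [90,90,90,90,90,90,90]
}}

```text
clock: 21.02
tool_pos: [0.4511, 0.3301, 0.0938]
eef_rot: [0.055, 0.709, -0.053, 0.701]
contact_force: [0.3, -0.4, -1.0]
opening: 0.9
```

```bash
python3 -c "
from h import *
go((.451,.3322,.036),80.6)
P=camera_params('wrist');save('wrist','w16.png')
print(proj('wrist',[.451,.3322,.08],P))"
```

```text
from [0.4511 0.3301 0.0938] delta cm [5.78 0.2  0.02] yaw 0.01 jaw now 81.2 q7 0.34 t 21.0167
[322.74674315 232.95691077]
```

View pics/w16.png

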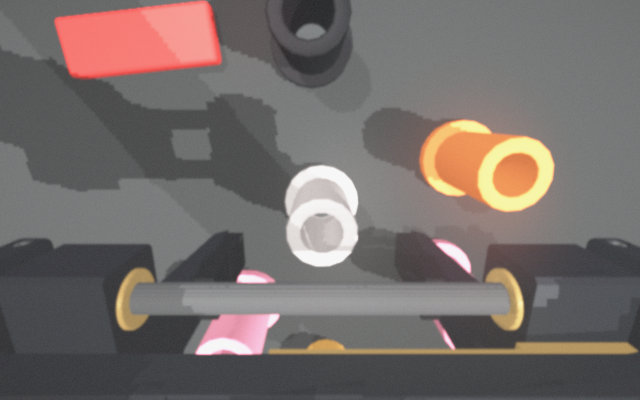

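Emit:
{"op": "apply_moves", "data": {
  "delta_pos": [
    [1,0.2,0],
    [2.5,0.2,0],
    [4,0.2,0],
    [5,0.2,0],
    [5.6,0.2,0],
    [5.7,0.2,0],
    [5.7,0.2,0]
  ],
  "yaw": [0,0,0,0,0,0,0],
  "gripper": [90,90,90,90,90,90,90]
}}

```text
clock: 21.65
tool_pos: [0.452, 0.3337, 0.0384]
eef_rot: [0.056, 0.708, -0.052, 0.702]
contact_force: [-0.5, 0.2, -0.2]
opening: 0.908
```

Emit:
{"op": "apply_moves", "data": {
  "delta_pos": [
    [0,0,0],
    [0,0,0],
    [0,0,0],
    [0,0,0],
    [0,0,0],
    [0,0,0],
    [0,0,0],
    [0,0,0],
    [0,0,0]
  ],
  "yaw": [0,0,0,0,0,0,0,0,0],
  "gripper": [75,65,60,56,52,45,35,35,35],
  "force": 40
}}

```text
clock: 22.4
tool_pos: [0.4519, 0.3321, 0.0385]
eef_rot: [0.056, 0.708, -0.054, 0.702]
contact_force: [-0.5, -4.4, 5.8]
opening: 0.479
```

```bash
python3 -c "
from h import *
print(get_state()['contact_force'])
go((.451,.3322,.036),80.6)
P=camera_params('wrist');save('wrist','w17.png')
print(proj('wrist',[.451,.3322,.08],P))"
```

```text
[-0.49420141 -4.42100517  5.78162847]
from [0.4519 0.3321 0.0385] delta cm [ 0.25 -0.   -0.09] yaw 0.009 jaw now 81.1 q7 0.3 t 22.4
[319.58505651 280.12800429]
```

View pics/w17.png

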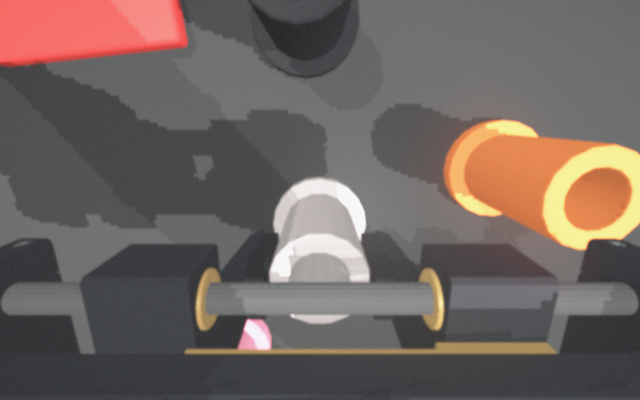

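Emit:
{"op": "apply_moves", "data": {
  "delta_pos": [
    [-0.5,0,0],
    [-1.5,0,0],
    [-3.5,0,0],
    [-6.5,0,0],
    [-10,0,0],
    [-13,0,0],
    [-15.5,0,0],
    [-16,0,0],
    [-16,0,0]
  ],
  "yaw": [0,0,0,0,0,0,0,0,0],
  "gripper": [35,35,35,35,35,35,35,35,35]
}}

```text
clock: 23.2
tool_pos: [0.454, 0.3327, 0.2002]
eef_rot: [0.057, 0.707, -0.052, 0.703]
contact_force: [-0.5, -0.1, -5.5]
opening: 0.485
```

```bash
python3 -c "
from h import *
s=get_state();print(s['contact_force'],s['opening'])
go((.5219,-.1681,.19),80.6); save('wrist','w18.png')"
```

```text
[-0.46928884 -0.07194625 -5.53672968] 0.484761912058416
from [0.454  0.3327 0.2002] delta cm [  0.63 -48.44  14.43] yaw 0.01 jaw now 81.1 q7 0.41 t 23.2
```

View pics/w18.png

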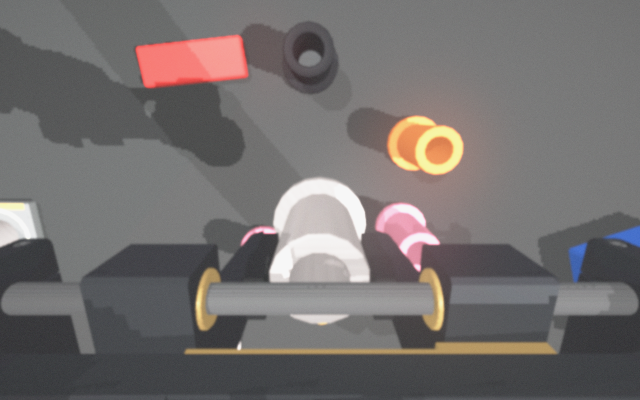

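Emit:
{"op": "apply_moves", "data": {
  "delta_pos": [
    [0,-1,0.3],
    [0,-3,0.9],
    [0,-6,1.8],
    [0,-9,2.7],
    [0,-12,3.6],
    [0,-15,4.5],
    [0,-18,5.4],
    [0,-21,6.3],
    [0,-24,7.1],
    [0,-26.5,7.9]
  ],
  "yaw": [0,0,0,0,0,0,0,0,0,0],
  "gripper": [35,35,35,35,35,35,35,35,35,35]
}}

```text
clock: 24.08
tool_pos: [0.4883, 0.0535, 0.1948]
eef_rot: [0.055, 0.71, -0.055, 0.7]
contact_force: [0.7, -0.6, -5.4]
opening: 0.479
```

```bash
python3 -c "
from h import *
s=get_state();print(s['contact_force'],s['opening'])
go((.5219,-.1681,.19),80.6)"
```

```text
[ 0.71740709 -0.58407726 -5.35751386] 0.47930899090902884
from [0.4883 0.0535 0.1948] delta cm [  0.4  -21.37   6.78] yaw 0.008 jaw now 81.0 q7 0.84 t 24.0833
```

Emit:
{"op": "apply_moves", "data": {
  "delta_pos": [
    [0,-2,0.6],
    [0,-5,1.6],
    [0,-8,2.5],
    [0,-11,3.5],
    [0,-14,4.4],
    [0,-17,5.4],
    [0,-19.5,6.2],
    [0,-21,6.7],
    [0,-21.4,6.8],
    [0,-21.4,6.8]
  ],
  "yaw": [0,0,0,0,0,0,0,0,0,0],
  "gripper": [35,35,35,35,35,35,35,35,35,35]
}}

```text
clock: 24.92
tool_pos: [0.5203, -0.1703, 0.192]
eef_rot: [0.057, 0.711, -0.056, 0.699]
contact_force: [0.0, 0.4, -5.1]
opening: 0.482
```

Emit:
{"op": "apply_moves", "data": {
  "delta_pos": [
    [0,0,0],
    [0,0,0],
    [0,0,0],
    [0,0,0]
  ],
  "yaw": [0,0,0,0],
  "gripper": [35,35,35,35]
}}

```text
clock: 25.25
tool_pos: [0.5202, -0.169, 0.1919]
eef_rot: [0.056, 0.711, -0.055, 0.699]
contact_force: [0.7, -0.6, -5.6]
opening: 0.482
```

```bash
python3 -c "
from h import *
go((.5219,-.1681,.0505),80.6)
P=camera_params('wrist');save('wrist','w19.png')
print(proj('wrist',[.5219,-.1681,.012],P))"
```

```text
from [ 0.5202 -0.169   0.1919] delta cm [14.14  0.12  0.41] yaw 0.007 jaw now 81.0 q7 1.26 t 25.25
[320.39120976 181.65955567]
```

View pics/w19.png

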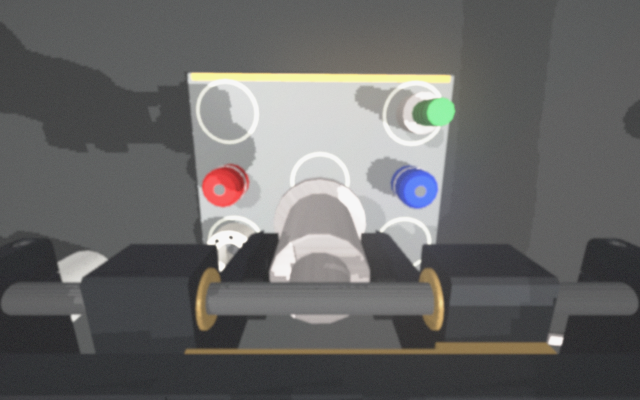

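Emit:
{"op": "apply_moves", "data": {
  "delta_pos": [
    [1.5,0.1,0.2],
    [4,0.1,0.3],
    [6.5,0.1,0.4],
    [8.5,0.1,0.4],
    [10.3,0.1,0.4],
    [11.8,0.1,0.4],
    [12.8,0.1,0.4],
    [13.3,0.1,0.4],
    [13.3,0.1,0.4]
  ],
  "yaw": [0,0,0,0,0,0,0,0,0],
  "gripper": [35,35,35,35,35,35,35,35,35]
}}

```text
clock: 26.05
tool_pos: [0.5219, -0.1681, 0.0584]
eef_rot: [0.056, 0.712, -0.055, 0.698]
contact_force: [0.2, -0.1, -5.6]
opening: 0.482
```

```bash
python3 -c "
from h import *
print(get_state()['contact_force'])
go((.5219,-.1681,.0505),80.6)
P=camera_params('wrist');save('wrist','w20.png')
print(proj('wrist',[.5219,-.1681,.012],P))"
```

```text
[ 0.2219036  -0.09455248 -5.63272848]
from [ 0.5219 -0.1681  0.0584] delta cm [0.79 0.   0.01] yaw 0.007 jaw now 81.0 q7 1.15 t 26.05
[319.40666693 217.07899349]
```

View pics/w20.png

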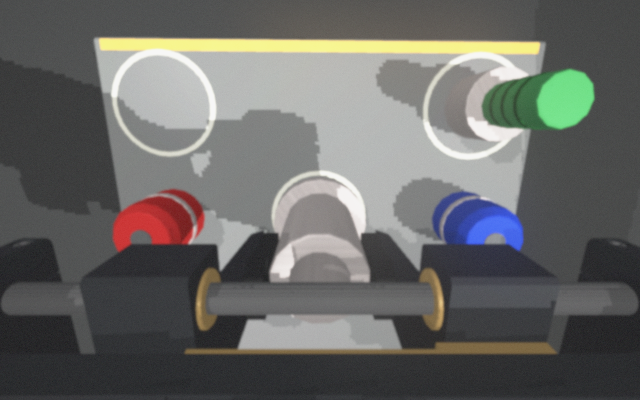

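Emit:
{"op": "apply_moves", "data": {
  "delta_pos": [
    [0.2,0,0],
    [0.4,0,0],
    [0.6,0,0],
    [0.8,0,0],
    [0.8,0,0],
    [0.8,0,0]
  ],
  "yaw": [0,0,0,0,0,0],
  "gripper": [35,35,35,35,35,35]
}}

```text
clock: 26.6
tool_pos: [0.5222, -0.1683, 0.0511]
eef_rot: [0.056, 0.711, -0.055, 0.699]
contact_force: [-0.2, -0.7, -5.8]
opening: 0.484
```

```bash
python3 -c "
from h import *
print(get_state()['contact_force'])
go((.5219,-.1681,.0505),80.6)"
```

```text
[-0.18049201 -0.69913292 -5.78505588]
from [ 0.5222 -0.1683  0.0511] delta cm [ 0.06  0.01 -0.03] yaw 0.007 jaw now 81.0 q7 1.14 t 26.6
```

Not yet in contact (5.8 N still hanging), so I'll go down a little more.

Emit:
{"op": "apply_moves", "data": {
  "delta_pos": [
    [0.1,0,0],
    [0.2,0,0],
    [0.3,0,0],
    [0.3,0,0]
  ],
  "yaw": [0,0,0,0],
  "gripper": [35,35,35,35]
}}

```text
clock: 26.93
tool_pos: [0.5221, -0.1684, 0.0506]
eef_rot: [0.056, 0.711, -0.056, 0.699]
contact_force: [-5.6, 0.2, 18.1]
opening: 0.48
```

Emit:
{"op": "apply_moves", "data": {
  "delta_pos": [
    [0,0,0],
    [0,0,0],
    [0,0,0],
    [0,0,0],
    [0,0,0],
    [0,0,0],
    [0,0,0],
    [0,0,0]
  ],
  "yaw": [0,0,0,0,0,0,0,0],
  "gripper": [45,48,52,56,62,70,80,88]
}}

```text
clock: 27.6
tool_pos: [0.5222, -0.1683, 0.0505]
eef_rot: [0.056, 0.711, -0.056, 0.699]
contact_force: [0.3, 0.7, 0.7]
opening: 0.824
```

Emit:
{"op": "apply_moves", "data": {
  "delta_pos": [
    [-1,0,0],
    [-3,0,0],
    [-6,0,0],
    [-10,0,0],
    [-14,0,0],
    [-17,0,0],
    [-17,0,0],
    [-17,0,0],
    [-17,0,0]
  ],
  "yaw": [0,0,0,0,0,0,0,0,0],
  "gripper": [90,90,90,100,100,100,100,100,100]
}}

```text
clock: 28.35
tool_pos: [0.5242, -0.1687, 0.2202]
eef_rot: [0.056, 0.711, -0.056, 0.699]
contact_force: [-0.2, -0.3, -0.5]
opening: 1.002
```

```bash
python3 -c "
from h import *
P=camera_params('wrist');save('wrist','w21.png')
print(proj('wrist',[.5219,-.1681,.092],P),proj('wrist',[.5219,-.1681,.012],P))
go((.611,.311,.22),92)"
```

```text
[319.84545316 188.27921265] [319.86863522 173.86716044]
from [ 0.5238 -0.1686  0.2195] delta cm [-0.16 48.73  1.09] yaw -0.192 jaw now 81.0 q7 1.28 t 28.4
```

View pics/w21.png

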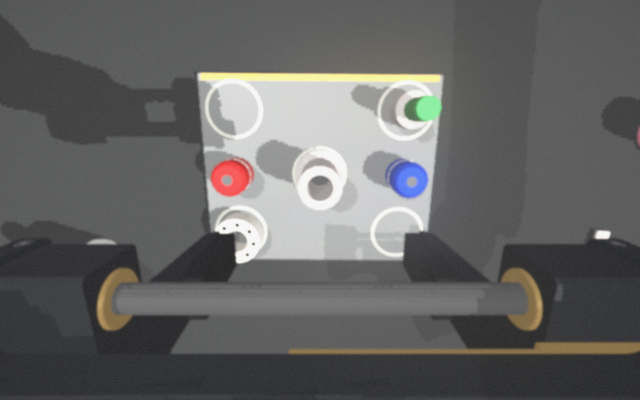

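The sleeve stands at plate centre, rim at (320,187). Now the bush.

Emit:
{"op": "apply_moves", "data": {
  "delta_pos": [
    [0,48.7,1.1],
    [0,48.7,1.1],
    [0,48.7,1.1],
    [0,48.7,1.1],
    [0,48.7,1.1],
    [0,48.7,1.1],
    [0,48.7,1.1],
    [0,48.7,1.1],
    [0,48.7,1.1],
    [0,48.7,1.1]
  ],
  "yaw": [-0.19,-0.19,-0.19,-0.19,-0.19,-0.19,-0.19,-0.19,-0.19,-0.19],
  "gripper": [100,100,100,100,100,100,100,100,100,100]
}}

```text
clock: 29.23
tool_pos: [0.5976, 0.243, 0.2166]
eef_rot: [-0.012, 0.715, 0.012, 0.699]
contact_force: [1.1, 0.8, -0.4]
opening: 1.002
```

```bash
python3 -c "
from h import *
go((.611,.311,.22),92)"
```

```text
from [0.5976 0.243  0.2166] delta cm [-0.38  6.75  1.56] yaw -0.002 jaw now 91.9 q7 0.84 t 29.2333
```

Emit:
{"op": "apply_moves", "data": {
  "delta_pos": [
    [-0.2,3,0.7],
    [-0.4,5.5,1.3],
    [-0.4,6.7,1.6],
    [-0.4,6.7,1.6],
    [-0.4,6.7,1.6],
    [-0.4,6.7,1.6],
    [-0.4,6.7,1.6],
    [-0.4,6.7,1.6]
  ],
  "yaw": [0,0,0,0,0,0,0,0],
  "gripper": [100,100,100,100,100,100,100,100]
}}

```text
clock: 29.9
tool_pos: [0.6118, 0.3085, 0.22]
eef_rot: [-0.012, 0.715, 0.01, 0.699]
contact_force: [0.6, -0.1, 0.1]
opening: 0.994
```

```bash
python3 -c "
from h import *
go((.611,.311,.22),92)
P=camera_params('wrist');save('wrist','w22.png')
print(proj('wrist',[.611,.311,.034],P))
go((.611,.311,.22),92)
w=cv2.imread('pics/w22.png')[80:280,190:450]; cv2.imwrite('pics/w22c.png',cv2.resize(w,None,fx=3,fy=3,interpolation=cv2.INTER_CUBIC))"
```

```text
from [0.6118 0.3085 0.22  ] delta cm [ 0.    0.25 -0.07] yaw -0.004 jaw now 91.8 q7 0.79 t 29.9
[321.5575659 179.5013656]
from [0.6118 0.3089 0.2202] delta cm [ 0.02  0.21 -0.07] yaw -0.004 jaw now 91.8 q7 0.79 t 29.95
```

View pics/w22c.png

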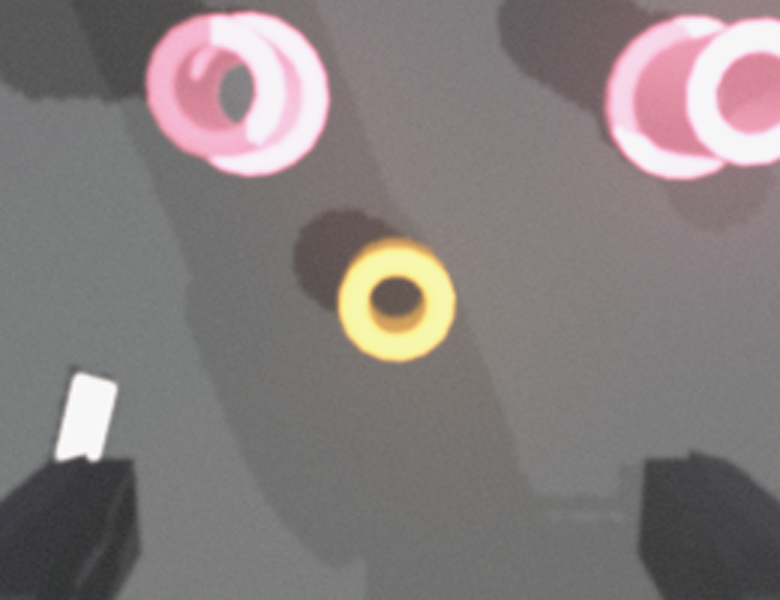

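```bash
python3 -c "
from h import *
go((.6126,.3117,.0),92)"
```

```text
from [0.6118 0.3089 0.2202] delta cm [22.01  0.3   0.59] yaw -0.004 jaw now 91.8 q7 0.79 t 29.95
```

Emit:
{"op": "apply_moves", "data": {
  "delta_pos": [
    [3,0.2,0.2],
    [7,0.3,0.4],
    [11,0.3,0.5],
    [14,0.3,0.6],
    [16.5,0.3,0.6],
    [18,0.3,0.6],
    [18,0.3,0.6],
    [18,0.3,0.6]
  ],
  "yaw": [0,0,0,0,0,0,0,0],
  "gripper": [90,90,90,90,90,90,90,90]
}}

```text
clock: 30.62
tool_pos: [0.6137, 0.3116, 0.0404]
eef_rot: [-0.011, 0.715, 0.01, 0.699]
contact_force: [0.5, -0.3, -0.1]
opening: 0.9
```

```bash
python3 -c "
from h import *
go((.6126,.3117,.0),92)
P=camera_params('wrist');save('wrist','w23.png')
print(proj('wrist',[.6126,.3117,.034],P))"
```

```text
from [0.6137 0.3116 0.0404] delta cm [ 4.04  0.02 -0.02] yaw -0.004 jaw now 91.8 q7 0.71 t 30.6167
[319.20299481 236.76647004]
```

View pics/w23.png

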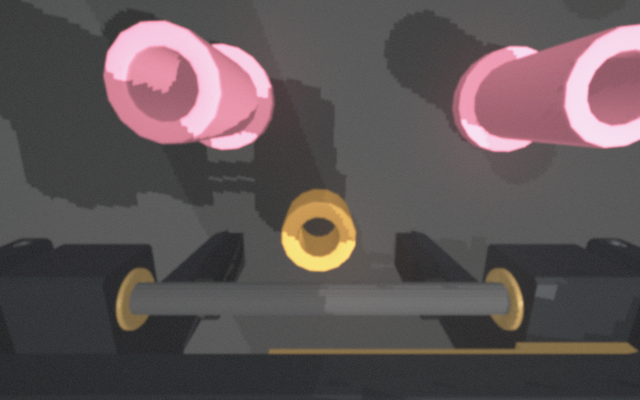

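Emit:
{"op": "apply_moves", "data": {
  "delta_pos": [
    [1,0,-0.1],
    [2,0,-0.1],
    [3,0,-0.1],
    [3.7,0,-0.1],
    [4,0,-0.1],
    [4,0,-0.1],
    [4,0,-0.1]
  ],
  "yaw": [0,0,0,0,0,0,0],
  "gripper": [90,90,90,90,90,90,90]
}}

```text
clock: 31.25
tool_pos: [0.6127, 0.3123, 0.0014]
eef_rot: [-0.011, 0.714, 0.011, 0.7]
contact_force: [0.1, 0.2, -0.9]
opening: 0.901
```

Emit:
{"op": "apply_moves", "data": {
  "delta_pos": [
    [0,0,0],
    [0,0,0],
    [0,0,0],
    [0,0,0],
    [0,0,0],
    [0,0,0],
    [0,0,0],
    [0,0,0],
    [0,0,0]
  ],
  "yaw": [0,0,0,0,0,0,0,0,0],
  "gripper": [75,65,60,56,52,45,35,35,35],
  "force": 30
}}

```text
clock: 32.0
tool_pos: [0.6128, 0.3119, 0.0016]
eef_rot: [-0.011, 0.714, 0.011, 0.7]
contact_force: [-0.6, -0.6, 2.3]
opening: 0.491
```

```bash
python3 -c "
from h import *
print(get_state()['contact_force'])
go((.6126,.3117,.0),92)
P=camera_params('wrist');save('wrist','w24.png')
print(proj('wrist',[.6126,.3117,.034],P))"
```

```text
[-0.63480028 -0.6195868   2.32017019]
from [0.6128 0.3119 0.0016] delta cm [ 0.16 -0.02 -0.01] yaw -0.004 jaw now 91.8 q7 0.69 t 32.0
[318.36891337 270.53170318]
```

View pics/w24.png

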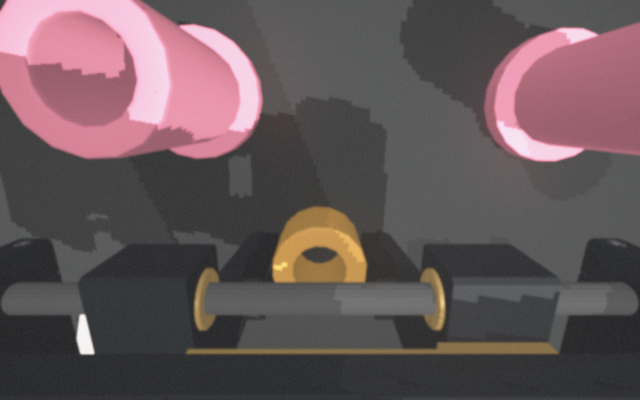

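Emit:
{"op": "apply_moves", "data": {
  "delta_pos": [
    [-0.5,0,0],
    [-1.5,0,0],
    [-4,0,0],
    [-7.5,0,0],
    [-11,0,0],
    [-15,0,0],
    [-18,0,0],
    [-20,0,0],
    [-20,0,0]
  ],
  "yaw": [0,0,0,0,0,0,0,0,0],
  "gripper": [35,35,35,35,35,35,35,35,35]
}}

```text
clock: 32.8
tool_pos: [0.6194, 0.3145, 0.2077]
eef_rot: [-0.009, 0.711, 0.013, 0.703]
contact_force: [1.2, -0.3, -2.6]
opening: 0.488
```

```bash
python3 -c "
from h import *
p,M,s=tool();print(s['contact_force'],s['opening'])
go((.5222,-.1683,.2),80.6); 
P=camera_params('wrist');save('wrist','w25.png')
# bush bottom is TCP+.0016 below -> top at t=-.0324 ; upper edge for offsets
for dz in (-.004,0,.004): print(dz,proj('wrist',p+M@np.array([-.0324,0,dz-.022]),P),proj('wrist',p+M@np.array([-.0324,0,dz-.012]),P),proj('wrist',p+M@np.array([.0016,0,dz-.022]),P))
w=cv2.imread('pics/w25.png')[180:330,240:400]; cv2.imwrite('pics/w25c.png',cv2.resize(w,None,fx=4,fy=4,interpolation=cv2.INTER_CUBIC))"
```

```text
[ 1.19612127 -0.26492447 -2.62519768] 0.4881847830602059
from [0.6194 0.3145 0.2077] delta cm [  0.63 -47.96 -11.17] yaw 0.194 jaw now 91.7 q7 0.79 t 32.8
-0.004 [318.79965697 218.25050954] [318.81318782 239.63794532] [318.90831612 197.32924839]
0 [318.80513471 226.90885647] [318.81845058 247.95647852] [318.91200385 204.40183627]
0.004 [318.8105249  235.42882253] [318.82363087 256.14466592] [318.91564427 211.38370878]
```

View pics/w25c.png

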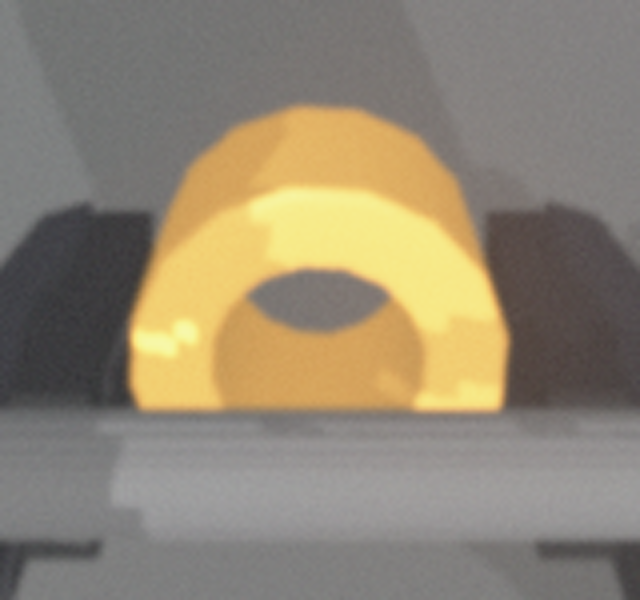

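The bush is held centred: edges at rows 227 and 247 match a zero-offset prediction. Carrying it over.

Emit:
{"op": "apply_moves", "data": {
  "delta_pos": [
    [0,-1,-0.2],
    [0,-3,-0.7],
    [0,-6,-1.4],
    [0,-9.5,-2.2],
    [0,-13,-3],
    [0,-16.5,-3.8],
    [0,-20,-4.7],
    [0,-23.5,-5.5],
    [0,-27,-6.3],
    [0,-30,-7]
  ],
  "yaw": [0,0.02,0.04,0.06,0.08,0.1,0.13,0.15,0.17,0.19],
  "gripper": [35,35,35,35,35,35,35,35,35,35]
}}

```text
clock: 33.68
tool_pos: [0.5543, 0.0072, 0.2024]
eef_rot: [0.057, 0.712, -0.058, 0.697]
contact_force: [0.9, -0.3, -3.2]
opening: 0.492
```

```bash
python3 -c "
from h import *
go((.5222,-.1683,.2),80.6)"
```

```text
from [0.5543 0.0072 0.2024] delta cm [  0.31 -17.84  -0.33] yaw 0.002 jaw now 80.7 q7 0.96 t 33.6833
```

Emit:
{"op": "apply_moves", "data": {
  "delta_pos": [
    [0,-2.5,0],
    [0,-5.5,-0.1],
    [0,-8.5,-0.2],
    [0,-11.5,-0.3],
    [0,-14.5,-0.3],
    [0,-16.5,-0.3],
    [0,-17.5,-0.3],
    [0,-17.8,-0.3],
    [0,-17.8,-0.3]
  ],
  "yaw": [0,0,0,0,0,0,0,0,0],
  "gripper": [35,35,35,35,35,35,35,35,35]
}}

```text
clock: 34.43
tool_pos: [0.5217, -0.1679, 0.2021]
eef_rot: [0.057, 0.713, -0.058, 0.696]
contact_force: [-0.5, 1.3, -2.4]
opening: 0.489
```

Emit:
{"op": "apply_moves", "data": {
  "delta_pos": [
    [0,0,0],
    [0,0,0],
    [0,0,0],
    [0,0,0]
  ],
  "yaw": [0,0,0,0],
  "gripper": [35,35,35,35]
}}

```text
clock: 34.77
tool_pos: [0.522, -0.1666, 0.2021]
eef_rot: [0.057, 0.713, -0.057, 0.696]
contact_force: [-0.7, -0.2, -2.9]
opening: 0.488
```

```bash
python3 -c "
from h import *
go((.5222,-.1683,.0936),80.6)
P=camera_params('wrist');save('wrist','w26.png')
a=np.radians(99+180)
for c in ((.5219,-.1681),):
  print(proj('wrist',[*c,.092],P),proj('wrist',[c[0]-.030*.987,c[1]+.03*.16,.022],P))"
```

```text
from [ 0.522  -0.1666  0.2021] delta cm [10.85 -0.15  0.3 ] yaw 0.003 jaw now 80.8 q7 1.25 t 34.7667
[317.89930974 195.98177539] [318.27792231 154.74501149]
```

View pics/w26.png

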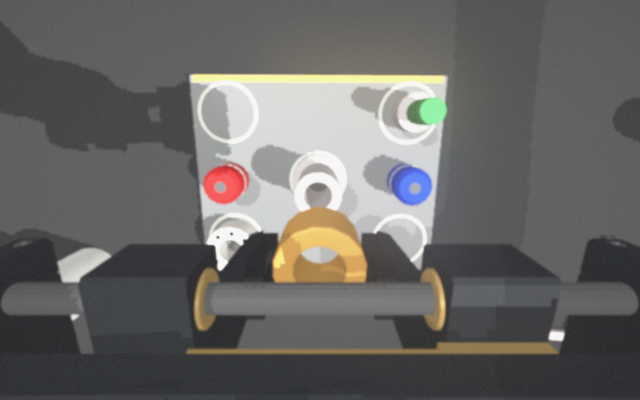

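Emit:
{"op": "apply_moves", "data": {
  "delta_pos": [
    [1.5,-0.1,0.1],
    [4,-0.2,0.2],
    [6.5,-0.2,0.3],
    [8.3,-0.2,0.3],
    [9.3,-0.2,0.3],
    [9.8,-0.2,0.3],
    [9.8,-0.2,0.3],
    [9.8,-0.2,0.3]
  ],
  "yaw": [0,0,0,0,0,0,0,0],
  "gripper": [35,35,35,35,35,35,35,35]
}}

```text
clock: 35.48
tool_pos: [0.5231, -0.169, 0.1048]
eef_rot: [0.057, 0.713, -0.057, 0.697]
contact_force: [0.9, 0.6, -3.2]
opening: 0.488
```

```bash
python3 -c "
from h import *
go((.5222,-.1683,.0936),80.6)
P=camera_params('wrist');save('wrist','w27.png'); im=save('scene','s27.png')
print(proj('wrist',[.5219-.022*.987,-.1681+.022*.16,.092],P))
print(proj('wrist',[.5219-.03*.987,-.1681+.03*.16,.022],P))
w=cv2.imread('pics/w27.png')[140:330,220:420]; a=cv2.resize(w,None,fx=2,fy=2,interpolation=cv2.INTER_CUBIC)
t=im[170:310,210:360,::-1]; b=cv2.resize(t,(400,380),interpolation=cv2.INTER_CUBIC)
cv2.imwrite('pics/m27.png',np.hstack([a,b]))"
```

```text
from [ 0.5231 -0.169   0.1048] delta cm [ 1.12  0.06 -0.07] yaw 0.003 jaw now 80.8 q7 1.17 t 35.4833
[320.70449557 196.9879545 ]
[320.51127604 165.91036663]
```

View pics/m27.png

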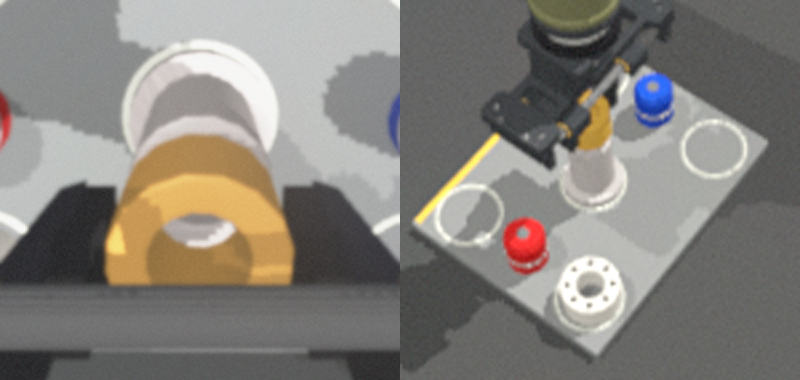

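Emit:
{"op": "apply_moves", "data": {
  "delta_pos": [
    [0.2,0,-0.1],
    [0.4,0,-0.1],
    [0.6,0,-0.1],
    [0.8,0,-0.1],
    [0.9,0,-0.1],
    [0.9,0,-0.1]
  ],
  "yaw": [0,0,0,0,0,0],
  "gripper": [35,35,35,35,35,35]
}}

```text
clock: 36.08
tool_pos: [0.5219, -0.169, 0.096]
eef_rot: [0.057, 0.712, -0.057, 0.697]
contact_force: [-0.2, -0.5, -3.8]
opening: 0.491
```

Emit:
{"op": "apply_moves", "data": {
  "delta_pos": [
    [0.1,0,0],
    [0.2,0,0],
    [0.2,0,0]
  ],
  "yaw": [0,0,0],
  "gripper": [35,35,35]
}}

```text
clock: 36.33
tool_pos: [0.5218, -0.169, 0.0937]
eef_rot: [0.057, 0.713, -0.057, 0.697]
contact_force: [-0.4, 0.0, -2.9]
opening: 0.488
```

Emit:
{"op": "apply_moves", "data": {
  "delta_pos": [
    [0.05,0,0],
    [0.1,0,0],
    [0.1,0,0]
  ],
  "yaw": [0,0,0],
  "gripper": [35,35,35]
}}

```text
clock: 36.58
tool_pos: [0.5218, -0.169, 0.0935]
eef_rot: [0.057, 0.712, -0.057, 0.697]
contact_force: [-1.9, 0.2, 5.0]
opening: 0.491
```

In contact (5 N). I'll check before releasing.

```bash
python3 -c "
from h import *
save('wrist','w28.png'); im=save('scene','s28.png')
w=cv2.imread('pics/w28.png')[140:330,220:420]; a=cv2.resize(w,None,fx=2,fy=2,interpolation=cv2.INTER_CUBIC)
t=im[170:310,210:360,::-1]; b=cv2.resize(t,(400,380),interpolation=cv2.INTER_CUBIC)
cv2.imwrite('pics/m28.png',np.hstack([a,b]))"
```

```text
(no output)
```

View pics/m28.png

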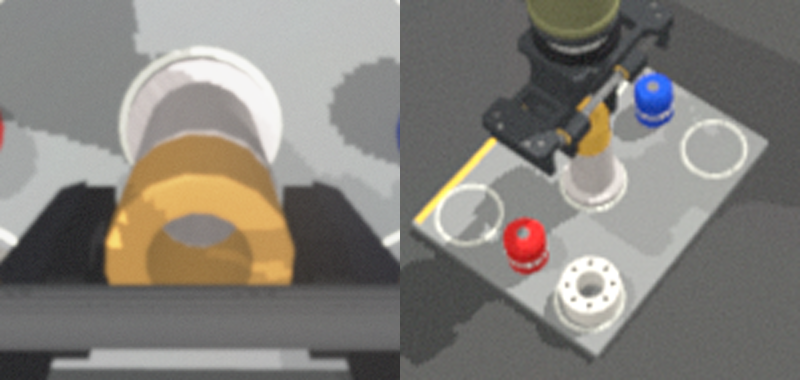

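The bush is seated flush on the sleeve and in line with it. Releasing slowly and lifting straight up.

Emit:
{"op": "apply_moves", "data": {
  "delta_pos": [
    [0,0,0],
    [0,0,0],
    [0,0,0],
    [0,0,0],
    [0,0,0],
    [0,0,0],
    [0,0,0],
    [0,0,0]
  ],
  "yaw": [0,0,0,0,0,0,0,0],
  "gripper": [46,49,52,56,62,70,80,85]
}}

```text
clock: 37.35
tool_pos: [0.5219, -0.169, 0.0935]
eef_rot: [0.057, 0.712, -0.057, 0.697]
contact_force: [-0.1, -1.0, -0.2]
opening: 0.825
```

Emit:
{"op": "apply_moves", "data": {
  "delta_pos": [
    [-0.5,0,0],
    [-1.5,0,0],
    [-4,0,0],
    [-8,0,0],
    [-12,0,0],
    [-15,0,0],
    [-15,0,0],
    [-15,0,0],
    [-15,0,0]
  ],
  "yaw": [0,0,0,0,0,0,0,0,0],
  "gripper": [88,88,90,90,90,90,90,90,90]
}}

```text
clock: 38.1
tool_pos: [0.5245, -0.1693, 0.2435]
eef_rot: [0.057, 0.713, -0.057, 0.697]
contact_force: [-0.5, -0.6, -0.3]
opening: 0.898
```

```bash
python3 -c "
from h import *
P=camera_params('wrist');save('wrist','w29.png'); save('top','t29.png')
print(proj('wrist',[.5219,-.1681,.126],P),proj('wrist',[.5219,-.1681,.012],P)); go((.5219,-.1681,.24))"
```

```text
[320.54658631 190.86176156] [320.4566922  171.13944128]
from [ 0.5241 -0.1692  0.2424] delta cm [ 0.24  0.07 -0.22] yaw 0 jaw now 80.8 q7 1.29 t 38.2
```

View pics/w29.png

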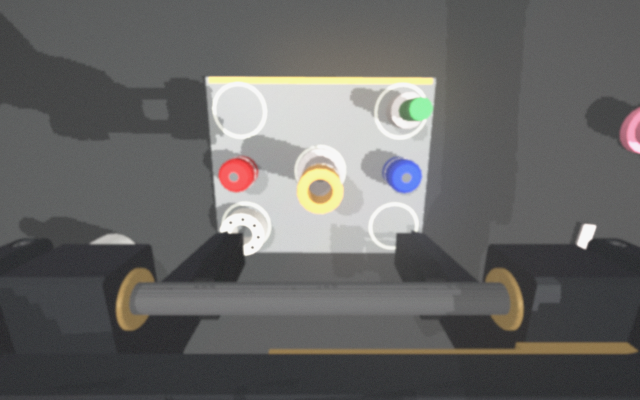

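View pics/t29.png

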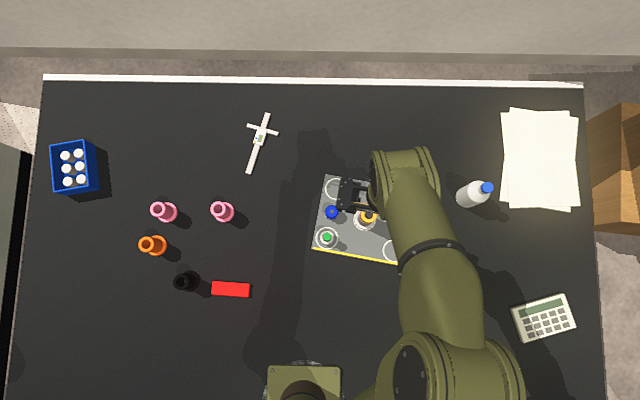

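Bush top at (320,190) against a predicted (320.5,191). Bystanders look unmoved. One independent check from the scene camera.

```bash
python3 -c "
from h import *
im=save('scene','s30.png')
t=im[160:310,200:380,::-1]; cv2.imwrite('pics/s30c.png',cv2.resize(t,None,fx=4,fy=4,interpolation=cv2.INTER_CUBIC))
for n,z in (('bottle',0),('gauge',0),('case',0)):
  for d in spot_point(n,'scene')[:1]: print(n,np.round(d['pixel'],1),at_z('scene',d['pixel'],z).round(3))
"
```

```text
gauge [409.5 179.7] [0.751 0.164 0.   ]
case [285.6 114.6] [0.307 0.233 0.   ]
```

View pics/s30c.png

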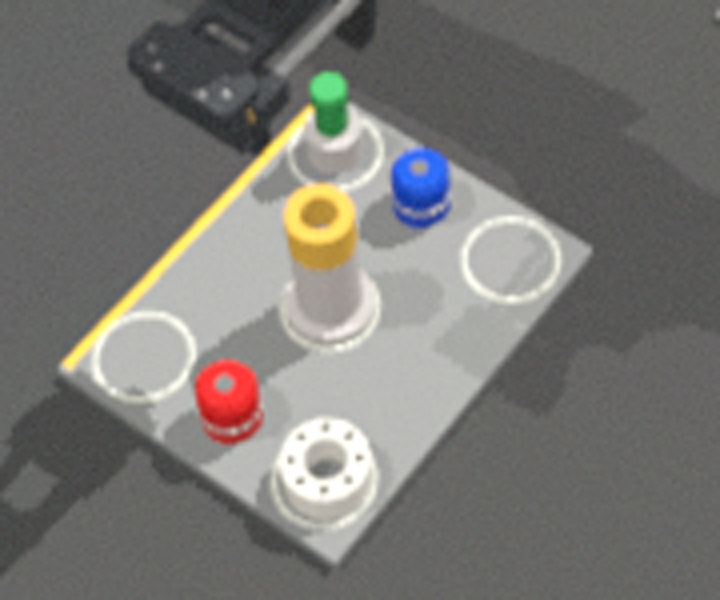

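The scene view shows all four parts upright in their rings, with the gripper clear. Handing in.

```bash
python3 -c "
from h import *
s=get_state();print(s['clock'],np.abs(s['qd']).max()); print(finish_job())"
```

```text
38.4 0.0062526599709930375
the job is handed in; nothing more can be done
None
```

I placed all four parts and handed the job in at 38.4 s. `finish_job` reports no verdict, so these are my own checks.

**Layout:**
- The collar is behind the red master.
- The plug gauge is in front of the blue master.
- The sleeve is in the centre ring.
- The bush is seated on the sleeve.

**Last checks:**
- **Position:** In the wrist pictures after release, the collar, sleeve and bush sat about 1–2 pixels (1–2 mm) from where I predicted. The plug gauge sat about 3 pixels (3 mm) off. The last scene picture shows all four upright in their rings and the gripper clear.
- **Gentle placing:** Each part was lowered in small steps and released at or just above contact. The highest force was 18 N, when the sleeve touched down.
- **Bystanders:** All three looked unmoved in the last top picture. The network also found the gauge and the case within about 10 mm of their first readings. It did not find the bottle in the last scene picture, so for the bottle I have only the top picture.

**What disagreed:**
- **Fingertip length:** `nose_length` reports the fingertips 14 mm ahead of the TCP, but they are really about 10 mm behind it. Because of this my first collar grasp closed on top of the collar with 16 N. I opened, went lower and gripped it properly; it did not tip or shift noticeably. All later heights used the corrected figure.
- **Camera agreement:** The top and scene cameras disagreed by 4–8 mm on where the parts stood, so I used the wrist camera for every pick and placement.

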